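# Unload wound coils from a locked index table

## Task

Some of the four spindles of the index table carry a wound copper coil. Open the table's quarter-turn brake handle fully, then push the table round from detent to detent so that each coil comes in turn to the open front station, slide every coil up off its spindle there and put it down in the plywood tray (not on top of another one). When all the coils are in the tray and the table rests in a detent, turn the brake handle fully closed again; leave the other things on the bench alone.

Things in the scene. Friction and masses are not known exactly. Their poses are not given: they have to be found in the camera images.
- index_base: Fixed base of the index table: grey plate 285 x 305 x 10 mm. Origin on the dial's vertical axis at bench height; -x is its open front (roughly towards the robot), z up. The dial on it is an aluminium disc of 114 mm radius (121 mm over the rim pins), top face 31 mm above the bench.
- dial (a joint): Turn of the dial in rad, counterclockwise from above positive, 0 at the start, endless either way. A spring detent holds it at every multiple of pi/2 and pulls it home from within 0.05 rad; leaving or entering one takes 5 to 8 N at a push peg, under 1 N in between. With the brake closed it moves only about 0.14 rad either way.
- dial_peg0 (a point): Centre of the top of push peg 0 of the dial: upright black peg 12 mm in diameter, 31 to 76 mm above the bench, 112 mm from the dial's axis at 45 deg (from base +x) plus the dial's joint value. Push the pegs sideways to turn the dial. Axes are the dial's: x at the joint value from the base's x.
- dial_peg1 (a point): Centre of the top of push peg 1 of the dial: upright black peg 12 mm in diameter, 31 to 76 mm above the bench, 112 mm from the dial's axis at 135 deg (from base +x) plus the dial's joint value. Push the pegs sideways to turn the dial.
- dial_peg2 (a point): Centre of the top of push peg 2 of the dial: upright black peg 12 mm in diameter, 31 to 76 mm above the bench, 112 mm from the dial's axis at 225 deg (from base +x) plus the dial's joint value. Push the pegs sideways to turn the dial.
- dial_peg3 (a point): Centre of the top of push peg 3 of the dial: upright black peg 12 mm in diameter, 31 to 76 mm above the bench, 112 mm from the dial's axis at 315 deg (from base +x) plus the dial's joint value. Push the pegs sideways to turn the dial.
- spindle0 (a point): Top of one of four equal spindles on the dial (the others at 90, 180 and 270 deg from it): 75 mm from the dial's axis, in the base frame at 0 deg (base +x) plus the joint value; a shoulder 28 mm in diameter with its top 39 mm above the bench carries the coil, a pin 14 mm in diameter goes on up to 82 mm.
- unload_station (a point): Point of the fixed base at the open front station: 75 mm in front (base -x) of the dial's axis, 39 mm above the bench, where the underside of a coil is when its spindle is at the front. Everything behind (base x > -0.033, up to 134 mm from the axis) lies under a wire guard at 92 to 98 mm above the bench, too low to raise a coil off its spindle.
- brake (a joint): Brake handle, vertical hinge: 0 closed (handle along the rim, pointing to the front), pi/2 open (handle straight out from the dial, on its -y side); stays where it is left, needs about 1 N at the grip. When closed its tongue enters between rim pins, possible only with the dial close to a detent.
- brake_grip (a point): Grip point on the handle's top face (62 mm above the bench), 70 mm from the hinge; x points along the bar away from the hinge, z up. Black bar 14 mm wide, 14 mm tall (48 to 62 mm above the bench), 95 mm long. The hinge is 137 mm from the dial's axis at 265 deg in the base frame; the bar points to 175 deg plus the joint value there.
- coil_1: Wound copper coil on a black bobbin with octagonal flanges: 50 mm across flats (54 over corners), 36 mm tall, bore 20 mm, 120 g. Origin: centre of its underside; z is the bobbin's axis. Starts on one of the spindles (underside 39 mm above the bench); three or four coils are present.
- coil_2: Wound copper coil on a black bobbin with octagonal flanges: 50 mm across flats (54 over corners), 36 mm tall, bore 20 mm, 120 g. Origin: centre of its underside; z is the bobbin's axis. Starts on one of the spindles (underside 39 mm above the bench); three or four coils are present.
- coil_3: Wound copper coil on a black bobbin with octagonal flanges: 50 mm across flats (54 over corners), 36 mm tall, bore 20 mm, 120 g. Origin: centre of its underside; z is the bobbin's axis. Starts on one of the spindles (underside 39 mm above the bench); three or four coils are present.
- coil_4: Wound copper coil on a black bobbin with octagonal flanges: 50 mm across flats (54 over corners), 36 mm tall, bore 20 mm, 120 g. Origin: centre of its underside; z is the bobbin's axis. Starts on one of the spindles (underside 39 mm above the bench); three or four coils are present.
- coil_tray: Loose open plywood tray, 220 (x) x 160 (y) x 22 mm, walls and floor 6 mm thick; origin at the centre of its underside, z up. It stands to the left of the index table.
- glue_bottle: Bystander, white glue bottle with red cap 42 x 129 mm, loose on the bench; origin at its underside. Leave alone.
- tape_measure: Bystander, yellow tape measure 64 x 71 x 35 mm, loose on the bench; origin at its underside. Leave alone.
- lamp_holder: Bystander, brass lamp holder standing, 37 x 47 mm, loose on the bench; origin at its underside. Leave alone.
- elec_tape: Bystander, black tape roll 60 x 20 mm, loose on the bench; origin at its underside. Leave alone.
- finial: Bystander, turned walnut finial 34 x 62 mm, loose on the bench; origin at its underside. Leave alone.
- terminal_strip: Bystander, white screw terminal strip 18 x 58 x 13 mm, loose on the bench; origin at its underside. Leave alone.

How it is judged (in metres and radians):
On the way, in this order (a step that is already met when the one before it is completed fails the run):
1. the brake handle is turned fully open (value of joint brake above 1.4 rad), for 0.2 s.
2. the dial has been pushed round to another detent ((value of joint dial above 1.5 rad or value of joint dial below -1.5 rad) and (angle between the x axis of dial_peg0 and the x axis of index_base, either way round below 0.06 rad or angle between the x axis of dial_peg0 and the y axis of index_base, either way round below 0.06 rad)), for 0.2 s.
3. all the coils that are present lie in the tray (x of coil_1 in the frame of coil_tray between -0.106 and 0.106 m and y of coil_1 in the frame of coil_tray between -0.076 and 0.076 m and z of coil_1 in the frame of coil_tray between -0.003 and 0.036 m and x of coil_2 in the frame of coil_tray between -0.106 and 0.106 m and y of coil_2 in the frame of coil_tray between -0.076 and 0.076 m and z of coil_2 in the frame of coil_tray between -0.003 and 0.036 m and x of coil_3 in the frame of coil_tray between -0.106 and 0.106 m and y of coil_3 in the frame of coil_tray between -0.076 and 0.076 m and z of coil_3 in the frame of coil_tray between -0.003 and 0.036 m and x of coil_4 in the frame of coil_tray between -0.106 and 0.106 m and y of coil_4 in the frame of coil_tray between -0.076 and 0.076 m and z of coil_4 in the frame of coil_tray between -0.003 and 0.036 m), for 0.2 s.
At the end, for the whole second after the job is handed in: Every coil that is present rests on the floor of the tray (origin within 106 mm in x and 76 mm in y of the tray's centre, less than 36 mm above its underside), upright or on its side; the dial is within 0.06 rad of a detent; the brake handle is within 0.12 rad of closed; all at rest (all of step 3 and linear speed of each of coil_1, coil_2, coil_3, coil_4, coil_tray below 0.03 m/s and (angle between the x axis of dial_peg0 and the x axis of index_base, either way round below 0.06 rad or angle between the x axis of dial_peg0 and the y axis of index_base, either way round below 0.06 rad) and value of joint brake below 0.12 rad); the robot touches nothing.
It fails at once if a bystander is pushed more than 5 cm or knocked over (distance of any of glue_bottle, tape_measure, lamp_holder, elec_tape, finial, terminal_strip from where it was at the start of the episode above 0.05 m or angle between any of glue_bottle, tape_measure, lamp_holder, elec_tape, finial, terminal_strip's own z axis and vertical above 0.7 rad).
Of coil_1, coil_2, coil_3, coil_4 only 3 to 4 are there at a start; the rules pass over those that are not, and their reading is None.
At some moment in a run one of coil_tray may be knocked a few centimetres aside while the robot is not near it.
Once in a run the grip may slacken for a moment while it holds something.
It also fails if it takes over 210 s, if anything falls off the work surface, if the arm or the gripper's body presses on something with over 40 N, if the wrist force passes 120 N, or if a joint passes its speed limit or range.

## Robot

A 7-joint arm with a two-finger parallel gripper is mounted at the origin on a cart in front of the work surface, level with it; the furniture and walls round the work are solid. World frame = base frame: x ahead of the robot, y to its left, z up, the work surface at z = 0. Lengths are in mm, angles in degrees, forces in N, time in s.
With the tool pointing down it reaches from about 350 to 775 mm from the base axis. Payload 3.1 kg.
Tool frame: the origin (TCP) lies at the very end of the fingers, on their centre line; the grasp point (between the pads) lies 19 mm behind it (tcp_to_grasp is the distance from the TCP to the grasp point, in mm); z points along the fingers, y is the line along which they close (so a half turn about z gives the same grasp; the last joint's range is limited). The gripper opens to 85 mm and grips with 20 to 120 N. Pads are 22 mm wide; open, the fingers measure 114 mm over their backs; the gripper's body (76 mm by 85 mm) begins 54 mm behind the grasp point. The pads swing forward as they close: fully open they stand 13 mm farther back than shut.
Start: joints at [74.502, 17.813, 0.802, 86.603, -0.252, 75.585, -1.558], TCP at [124.777, -535.676, 197.404] pointing down, gripper open.
Joint ranges: [-154.91, 154.91], [-16.99, 109.72], [-72.82, 74.43], [7.12, 147.25], [-82.49, 262.49], [11.32, 116.49], [-174.64, 174.64]. Speed limits (degrees/s): [159.86, 159.86, 180, 180, 180, 180, 180].

## Interface

Orientations are given as a 3x3 rotation matrix whose columns are the frame's x, y, z axes.
In Python, from bench import * gives the robot as it stands. The module is installed in compiled form; this text tells all that it offers.
- The arm moves only by the tool move_arm, never from a script. Its arguments are lists of equal length, an entry for each row: "translation": the shift along the tool's x, y, z in m, a list of three; "rot": the turn, a rotation vector about the tool's x, y, z in degrees, a list of three. A call has 1 to 12 rows; each row shifts and turns the commanded pose from where the row before left it, along the tool's axes as they then stand; what a row does not reach is not made up. A row lasts 1/10 s, in which the tool goes at most 50 mm and 8.59 degrees, less where a joint would pass 70% of its speed; a pose out of reach is approached as far as the arm can. A call with a gripper value outside its range is refused whole. "jaw" is the opening, from 0 (shut) to 1 (fully open), set as the call begins (left out, the last holds). The fingers move at their own pace and stop on an object; the grip force is fixed at half the most. Time passes only in rows, so rows that do not move let the fingers close. It gives the time, the measured TCP pose, the force, the opening and the grip force at its end, in the units of the state.
- get_obs(): the state, without advancing time (a new reading comes with each control period).
- camera(name): name is "side" or "top"; returns the picture (480x640x3 uint8, red, green, blue); there is no depth.
- camera_model(name): a dict with "fx", "fy", "cx", "cy" (pixels), "k1" (the pictures are not rectified: a ray, as slopes to the right and down, at radius r is drawn at 1 + k1 r^2 times it, then the intrinsics apply), "T" (4x4, takes a point from camera to world coordinates). Camera axes: x right, y down, z forward; pixel columns grow to the right and rows downward; lengths in mm; the calibration is good to about 2 mm. A picture is of the moment at which its call begins. camera_model takes no time and is no camera call.
- hand_in(): hands the job in; it is judged then, once.
Trained networks look in the newest picture that a camera, given by its name, has taken for a name from the list of things; names that differ only in an ending like _2 or _b are one class to them, and where a whole thing is asked for, a point or a joint stands for the part that bears it (a point fixed in the world has none). Each returns a list of dicts, best first, with "p" (0 to 1); they miss things now and then, are a little off and sometimes report something else, mostly with a low value. They report only what shows in the picture. A call takes as long as a camera call.
- boxes_of(camera, thing): "extent" ([left, top, right, bottom] as shares, 0 to 1, of the picture: columns of its width, rows of its height, round what is visible of it).
The state is a dict: "t": time; "qpos": joint angles; "qd": joint speeds; "joint_efforts": joint torques, N m; "tool_pos": TCP position; "eef_rot": TCP orientation; "contact_force": force on the tool from outside, world axes, zero at the start; "moment": the same for the moment, N m; "gripper_width": finger opening in mm; "grip_force": force on a finger pad.
Only numpy, scipy, OpenCV 4.12 (cv2) and the standard library are available. Lean on these libraries where they do the work, as an engineer would, in place of code of your own. Each camera call takes 0.05 s, during which the arm holds its last target. There are 200 camera calls.

## Working session

There is one attempt and no reset: what is moved stays moved. The work goes in short steps, Python scripts to look and compute and a tool call to move; the robot and the scene stay as the last step left them, time stands still between calls to the robot, and variables do not carry over. Pictures are saved under pics/ and viewed, at most 14 in all, crops included, and the job is handed in when it is done.

Besides the shell and the picture viewer there is one more tool, called after ">>>" as name(argument=value, ...) on one line, values as JSON. move_arm: Moves the arm, as the interface text tells. Its arguments: {"type":"object","properties":{"translation":{"type":"array"},"rot":{"type":"array"},"jaw":{"type":"number"}},"required":["translation","rot"]}

```bash
mkdir -p pics; python3 - <<'E'
from bench import *
import cv2, numpy as np
for n in ("top","side"):
    im=camera(n); cv2.imwrite(f"pics/{n}0.png",im[:,:,::-1])
    m=camera_model(n); print(n,{k:(np.round(v,3).tolist()) for k,v in m.items()})
    for th in ("coil_1","coil_tray","brake_grip","dial_peg0","index_base","glue_bottle","tape_measure","lamp_holder","elec_tape","finial","terminal_strip"):
        print(th,[(round(d['p'],2),(np.array(d['extent'])*[640,480,640,480]).round(0).tolist()) for d in boxes_of(n,th)][:6])
o=get_obs();print(o['t'],o['tool_pos'],o['eef_rot'],o['gripper_width'])
E
```

```text
top {'fx': 494.326, 'fy': 494.326, 'cx': 315.784, 'cy': 237.912, 'k1': 0.016, 'T': [[-0.374, -0.888, 0.268, 158.668], [-0.928, 0.359, -0.104, 129.629], [-0.004, -0.287, -0.958, 1568.392], [0.0, 0.0, 0.0, 1.0]]}
coil_1 [(0.76, [320.0, 204.0, 339.0, 222.0]), (0.65, [338.0, 249.0, 355.0, 265.0]), (0.6, [307.0, 235.0, 324.0, 251.0]), (0.44, [353.0, 218.0, 370.0, 237.0])]
coil_tray [(0.62, [185.0, 264.0, 248.0, 344.0])]
brake_grip [(0.63, [375.0, 222.0, 389.0, 253.0])]
dial_peg0 [(0.78, [303.0, 201.0, 374.0, 272.0])]
index_base [(0.82, [284.0, 184.0, 393.0, 291.0]), (0.47, [352.0, 220.0, 370.0, 236.0])]
glue_bottle [(0.52, [225.0, 207.0, 240.0, 226.0])]
tape_measure [(0.65, [182.0, 239.0, 208.0, 265.0])]
lamp_holder [(0.57, [301.0, 204.0, 374.0, 274.0]), (0.51, [302.0, 303.0, 315.0, 317.0])]
elec_tape [(0.56, [333.0, 293.0, 350.0, 313.0])]
finial [(0.49, [442.0, 236.0, 452.0, 244.0])]
terminal_strip []
side {'fx': 513.85, 'fy': 513.85, 'cx': 316.029, 'cy': 240.974, 'k1': 0.026, 'T': [[0.915, -0.217, 0.341, 88.663], [-0.404, -0.5, 0.766, -1106.709], [0.004, -0.839, -0.545, 868.651], [0.0, 
[... 308 characters left out ...]
])]
dial_peg0 [(0.97, [283.0, 248.0, 372.0, 311.0])]
index_base [(0.71, [266.0, 227.0, 405.0, 341.0]), (0.45, [306.0, 241.0, 327.0, 266.0])]
glue_bottle [(0.58, [339.0, 187.0, 351.0, 225.0]), (0.17, [235.0, 249.0, 245.0, 270.0])]
tape_measure [(0.81, [297.0, 194.0, 317.0, 210.0])]
lamp_holder [(0.69, [234.0, 251.0, 245.0, 269.0])]
elec_tape [(0.7, [239.0, 280.0, 263.0, 297.0])]
finial [(0.52, [323.0, 366.0, 339.0, 390.0])]
terminal_strip [(0.61, [290.0, 341.0, 297.0, 367.0])]
1.2 [ 124.74808803 -535.65944727  197.39442495] [[ 9.73928986e-01  2.26853093e-01 -6.22309783e-05]
 [ 2.26853094e-01 -9.73928988e-01  1.89394328e-05]
 [-5.63120848e-05 -3.25629526e-05 -9.99999998e-01]] 85.39293978931039
```

View crops.

```bash
python3 - <<'E'
import cv2
a=cv2.imread("pics/top0.png")[170:360,170:460]; cv2.imwrite("pics/topc.png",cv2.resize(a,None,fx=2.75,fy=2.75,interpolation=cv2.INTER_CUBIC))
a=cv2.imread("pics/side0.png")[180:400,200:440]; cv2.imwrite("pics/sidec.png",cv2.resize(a,None,fx=2.7,fy=2.7,interpolation=cv2.INTER_CUBIC))
E
```

```text
(no output)
```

View pics/topc.png

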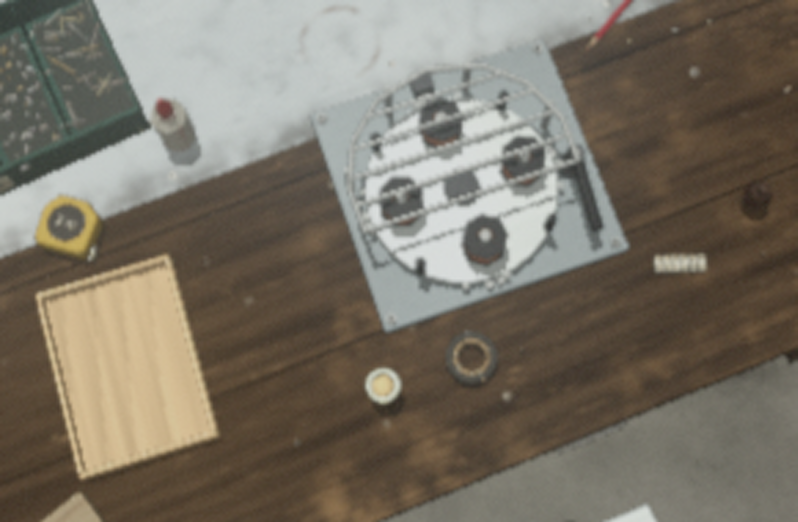

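View pics/sidec.png

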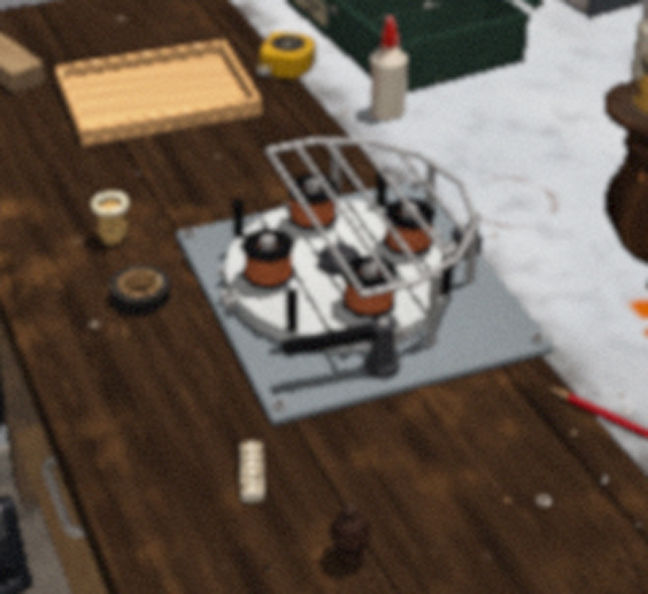

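```bash
cat > h.py <<'E'
from bench import *
import cv2, numpy as np
from scipy.optimize import least_squares
def proj(n,P):
    m=camera_model(n);P=np.atleast_2d(P);T=m['T'];q=(P-T[:3,3])@T[:3,:3]
    s=q[:,:2]/q[:,2:];s=s*(1+m['k1']*(s**2).sum(1,keepdims=True))
    return s*[m['fx'],m['fy']]+[m['cx'],m['cy']]
def ray(n,uv,z):
    f=lambda p:(proj(n,[p[0],p[1],z])[0]-uv)
    return least_squares(f,[550,0]).x
def fr(x,y,a,L):
    L=np.atleast_2d(L);c,s=np.cos(a),np.sin(a)
    return np.c_[x+c*L[:,0]-s*L[:,1],y+s*L[:,0]+c*L[:,1],L[:,2]]
def fitpose(obs,x0):  # obs: (cam, local xyz, uv)
    def f(p):
        return np.concatenate([proj(n,fr(*p[:2],p[2]/100,l))[0]-uv for n,l,uv in obs])
    r=least_squares(f,[x0[0],x0[1],x0[2]*100],loss='soft_l1');p=r.x.copy();p[2]/=100
    return p,r.fun.reshape(-1,2)
E
python3 - <<'E'
from h import *
T=lambda u,v:np.array([u/2.75+170,v/2.75+170]); S=lambda u,v:np.array([u/2.7+200,v/2.7+180])
for n,pts,z in (("base",[("top",T(317,113)),("top",T(542,43)),("top",T(628,245)),("top",T(388,330)),("side",S(179,233)),("side",S(275,421)),("side",S(551,350))],10),
 ("tray",[("top",T(38,293)),("top",T(170,256)),("top",T(217,436)),("top",T(82,478)),("side",S(57,68)),("side",S(225,40)),("side",S(262,100))],22)):
    for c,uv in pts: print(n,c,ray(c,uv,z).round(1))
# coils from boxes: top-flange z=75, mid z=57
for c,L in (("top",[[320,204,339,222],[338,249,355,265],[307,235,324,251],[353,218,370,237]]),("side",[[291,263,308,289],[306,243,326,265],[325,276,346,297]])):
    for b in L: print(c,ray(c,np.array([(b[0]+b[2])/2,(b[1]+b[3])/2]),60).round(1))
for th,uvt,uvs,z in (("glue",(232,216),(345,206),60),("lamp",(308,310),(239.5,260),25),("etape",(341.5,303),(251,288.5),10),("finial",(447,240),(331,378),30),("tapem",(195,252),(307,202),17)):
    print(th,ray("top",np.array(uvt),z).round(),ray("side",np.array(uvs),z).round())
print("term",ray("side",np.array([293.5,354]),7).round())
E
```

```text
base top [719.4  20.6]
base top [ 700.9 -269.9]
base top [ 427.3 -260.8]
base top [439.   39.6]
base side [442.3  36.1]
base side [ 426.6 -266.1]
base side [ 701.5 -281.8]
tray top [629.3 400.7]
tray top [613.7 244.3]
tray top [396.9 263.5]
tray top [409.7 418.6]
tray side [413.8 414.7]
tray side [633.1 401.2]
tray side [619.3 239.3]
top [ 641.7 -106.2]
top [485.9 -99.9]
top [565.  -26.5]
top [ 557.7 -182.5]
side [ 486.9 -106.1]
side [567.5 -30.4]
side [ 554.  -183.6]
glue [750. 190.] [764. 183.]
lamp [381.  73.] [376.  76.]
etape [364. -34.] [371. -44.]
finial [ 423. -428.] [ 427. -428.]
tapem [695. 343.] [692. 328.]
term [ 388. -310.]
```

```bash
python3 - <<'E'
from h import *
T=lambda u,v:np.array([u/2.75+170,v/2.75+170]); S=lambda u,v:np.array([u/2.7+200,v/2.7+180])
obs=[("top",(110,80,22),T(38,293)),("top",(110,-80,22),T(170,256)),("top",(-110,-80,22),T(217,436)),("top",(-110,80,22),T(82,478)),("side",(-110,80,22),S(57,68)),("side",(110,80,22),S(225,40)),("side",(110,-80,22),S(262,100))]
p,r=fitpose(obs,(512,332,-.08));print("tray",p.round(3),r.round(1).tolist())
t=np.linspace(0,2*np.pi,24)
def bb(c,p,k):
    a=k*np.pi/2;C=[(75*np.cos(a)+26*np.cos(u),75*np.sin(a)+26*np.sin(u),z) for u in t for z in (39,75)]+[(75*np.cos(a),75*np.sin(a),82)]
    q=proj(c,fr(*p,C));return (q.min(0)+q.max(0))/2
B=[("top",0,[320,204,339,222]),("top",2,[338,249,355,265]),("top",1,[307,235,324,251]),("top",3,[353,218,370,237]),("side",2,[291,263,308,289]),("side",1,[306,243,326,265]),("side",3,[325,276,346,297])]
pg=[("side",135,S(239,200)),("side",45,S(381,180)),("side",225,S(291,292))]
def f(q):
    p=[q[0],q[1],q[2]/100];o=[]
    for c,k,b in B:o.append(bb(c,p,k)-[(b[0]+b[2])/2,(b[1]+b[3])/2])
    for c,d,uv in pg:
        a=np.radians(d);o.append(proj(c,fr(*p,[112*np.cos(a),112*np.sin(a),76]))[0]-uv)
    o.append([(q[2]+5.0)/1.0,0])
    return np.concatenate(o)
r=least_squares(f,[562,-105,-5],loss='soft_l1');print(r.x.round(2),f(r.x).reshape(-1,2).round(1).tolist())
p=[r.x[0],r.x[1],r.x[2]/100]
# overlay
h=np.radians(265);hx,hy=137*np.cos(h),137*np.sin(h);g=np.radians(175)
pts=[(112*np.cos(np.radians(d)),112*np.sin(np.radians(d)),z) for d in (45,135,225,315) for z in (31,76)]+[(75*np.cos(k),75*np.sin(k),82) for k in np.arange(4)*np.pi/2]+[(hx,hy,62),(hx+70*np.cos(g),hy+70*np.sin(g),62),(hx+95*np.cos(g),hy+95*np.sin(g),62)]+[(114*np.cos(u),114*np.sin(u),31) for u in t]
print(fr(*p,pts[12:15]).round(1))
out=[]
for c,(x0,y0) in (("top",(280,175)),("side",(260,220))):
    a=cv2.imread(f"pics/{c}0.png")[y0:y0+120,x0:x0+130];a=cv2.resize(a,None,fx=3,fy=3,interpolation=cv2.INTER_CUBIC)
    for q in proj(c,fr(*p,pts)): cv2.circle(a,tuple(int(v) for v in (q-[x0,y0]+.5)*3),2,(0,255,0),-1)
    out.append(a)
cv2.imwrite("pics/ov.png",np.hstack(out))
E
```

```text
tray [ 5.14108e+02  3.31022e+02 -8.90000e-02] [[-0.2, -0.4], [0.5, -1.1], [0.7, -0.5], [-0.8, -0.4], [-1.1, -0.6], [-0.6, 0.2], [-1.0, -0.2]]
[ 562.81 -104.55   -5.24] [[1.2, 1.1], [0.0, -0.5], [0.7, -0.6], [-1.0, 0.2], [-0.5, -0.2], [-0.3, 0.9], [1.0, -0.3], [-0.6, -0.0], [0.3, -3.8], [0.1, -0.3], [-0.2, 0.0]]
[[ 543.7 -240.2   62. ]
 [ 474.4 -230.5   62. ]
 [ 449.7 -227.    62. ]]
```

View pics/ov.png

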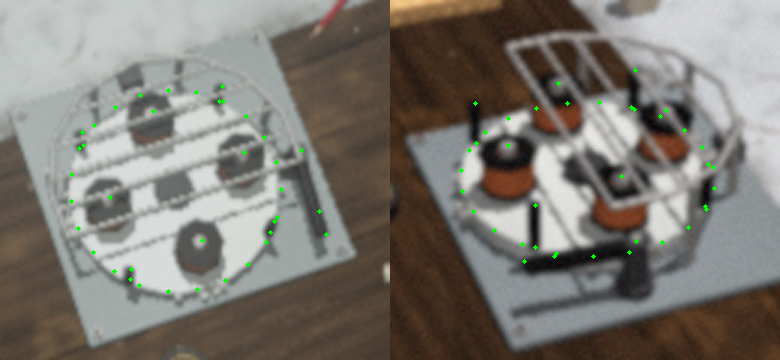

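```bash
python3 - <<'E'
from h import *
p=[562.8,-104.6,-.0524]
h=np.radians(265);H=np.array([137*np.cos(h),137*np.sin(h)])
for g in (175,170,180):
    G=np.radians(g);P=[(*(H+d*np.array([np.cos(G),np.sin(G)])),62) for d in (0,70,95)]
    print(g,((proj("top",fr(*p,P))-[280,175])*3).round().tolist(),((proj("side",fr(*p,P))-[260,220])*3+[390,0]).round().tolist())
    print(fr(*p,P)[:,:2].round(1).tolist())
E
```

```text
175 [[300.0, 149.0], [318.0, 210.0], [325.0, 233.0]] [[635.0, 240.0], [553.0, 255.0], [523.0, 260.0]]
[[543.7, -240.3], [474.4, -230.5], [449.7, -227.0]]
170 [[300.0, 149.0], [312.0, 211.0], [317.0, 234.0]] [[635.0, 240.0], [551.0, 250.0], [521.0, 254.0]]
[[543.7, -240.3], [475.5, -224.5], [451.2, -218.9]]
180 [[300.0, 149.0], [323.0, 209.0], [332.0, 230.0]] [[635.0, 240.0], [555.0, 260.0], [526.0, 267.0]]
[[543.7, -240.3], [473.8, -236.6], [448.9, -235.3]]
```

```bash
cat >> h.py <<'E'
def plan(x,y,z,th,n,start=None):
    """n equal rows from the present pose to x,y,z (mm), tool-x heading th (deg), tool down"""
    o=get_obs();R=np.array(o['eef_rot']);P=np.array(o['tool_pos'],float)
    t0=np.degrees(np.arctan2(R[1,0],R[0,0]))
    if start: P=np.array(start[:3],float);t0=start[3]
    d=(th-t0+180)%360-180;v=(np.array([x,y,z])-P)/n;tr=[]
    for i in range(n):
        t=np.radians(t0+d*i/n);tr.append([round(float(a)/1000,4) for a in (v@[np.cos(t),np.sin(t),0],v@[np.sin(t),-np.cos(t),0],-v[2])])
    print("P",P.round(1),"th",round(t0,2),"F",np.round(o['contact_force'],1),"t",round(o['t'],2),"w",round(o['gripper_width'],1));print("tr",tr,"\nrot z each",round(-d/n,2))
E
python3 - <<'E'
from h import *
plan(474.4,-230.5,130,-8,12)
E
```

```text
P [ 124.7 -535.7  197.4] th 13.11 F [-0.3 -0.4  0.4] t 1.2 w 85.4
tr [[0.0341, -0.0182, 0.0056], [0.0336, -0.0192, 0.0056], [0.033, -0.0202, 0.0056], [0.0323, -0.0212, 0.0056], [0.0317, -0.0222, 0.0056], [0.031, -0.0232, 0.0056], [0.0302, -0.0241, 0.0056], [0.0295, -0.025, 0.0056], [0.0287, -0.0259, 0.0056], [0.0279, -0.0268, 0.0056], [0.0271, -0.0276, 0.0056], [0.0262, -0.0284, 0.0056]] 
rot z each 1.76
```

>>> move_arm(translation=[[0.0341,-0.0182,0.0056],[0.0336,-0.0192,0.0056],[0.033,-0.0202,0.0056],[0.0323,-0.0212,0.0056],[0.0317,-0.0222,0.0056],[0.031,-0.0232,0.0056],[0.0302,-0.0241,0.0056],[0.0295,-0.025,0.0056],[0.0287,-0.0259,0.0056],[0.0279,-0.0268,0.0056],[0.0271,-0.0276,0.0056],[0.0262,-0.0284,0.0056]], rot=[[0,0,1.76],[0,0,1.76],[0,0,1.76],[0,0,1.76],[0,0,1.76],[0,0,1.76],[0,0,1.76],[0,0,1.76],[0,0,1.76],[0,0,1.76],[0,0,1.76],[0,0,1.76]], jaw=0.35)

```text
t: 2.4
tool_pos: [475.6, -229.6, 130.2]
eef_rot: [[0.99, -0.141, 0.0], [-0.141, -0.99, -0.0], [0.0, 0.0, -1.0]]
contact_force: [0.4, -0.2, -0.1]
gripper_width: 29.9
grip_force: 0.0
```

```bash
python3 - <<'E'
from h import *
plan(474.4,-230.5,47,-8,4)
E
```

```text
P [ 475.6 -229.6  130.2] th -8.09 F [ 0.4 -0.2 -0.1] t 2.4 w 29.9
tr [[-0.0003, 0.0003, 0.0208], [-0.0003, 0.0003, 0.0208], [-0.0003, 0.0003, 0.0208], [-0.0003, 0.0003, 0.0208]] 
rot z each -0.02
```

>>> move_arm(translation=[[-0.001,0.001,0.03],[0,0,0.03],[0,0,0.013],[0,0,0.01],[0,0,0]], rot=[[0,0,0],[0,0,0],[0,0,0],[0,0,0],[0,0,0]])

```text
t: 2.9
tool_pos: [472.6, -231.6, 46.5]
eef_rot: [[0.99, -0.14, -0.002], [-0.14, -0.99, 0.001], [-0.002, -0.0, -1.0]]
contact_force: [-0.4, -1.4, -0.6]
gripper_width: 30.1
grip_force: 0.0
```

>>> move_arm(translation=[[0,0.006,0],[0.0006,0.0091,0],[0.0006,0.0091,0],[0.0006,0.0091,0],[0.0006,0.0091,0],[0.0006,0.0091,0],[0.0006,0.0091,0],[0.0006,0.0091,0],[0.0006,0.0091,0],[0.0006,0.0091,0],[0.0006,0.0091,0],[0.0006,0.0091,0]], rot=[[0,0,0],[0,0,-7.5],[0,0,-7.5],[0,0,-7.5],[0,0,-7.5],[0,0,-7.5],[0,0,-7.5],[0,0,-7.5],[0,0,-7.5],[0,0,-7.5],[0,0,-7.5],[0,0,-7.5]])

```text
t: 4.1
tool_pos: [523.8, -316.7, 49.0]
eef_rot: [[0.264, 0.964, 0.002], [0.964, -0.264, -0.003], [-0.002, 0.003, -1.0]]
contact_force: [-0.7, 0.5, -0.8]
gripper_width: 30.2
grip_force: 0.0
```

>>> move_arm(translation=[[0.0006,0.0091,0],[0,0.002,0],[0,0,0],[0,0,0]], rot=[[0,0,-7.5],[0,0,0],[0,0,0],[0,0,0]])

```text
t: 4.5
tool_pos: [533.6, -316.9, 47.7]
eef_rot: [[0.142, 0.99, 0.0], [0.99, -0.142, -0.001], [-0.001, 0.0, -1.0]]
contact_force: [-0.2, -0.2, 0.5]
gripper_width: 29.8
grip_force: 0.0
```

```bash
python3 - <<'E'
from h import *
o=get_obs();print(o['tool_pos'],o['contact_force'],o['qpos'])
im=camera("side"); cv2.imwrite("pics/s2.png",cv2.resize(im[200:400,240:440,::-1],None,fx=3,fy=3))
H=np.array([543.7,-240.3]);a=np.radians(262);print(proj("side",[[*(H+d*np.array([np.cos(a),np.sin(a)])),62] for d in (0,70,95)]).round())
E
```

```text
[ 533.56616962 -316.9175141    47.73558718] [-0.18093877 -0.24200468  0.45377838] [ 48.64824407  35.95244662 -29.96745668  85.55257336  19.15865863
  63.60122084   6.71395203]
[[342. 300.]
 [351. 319.]
 [355. 326.]]
```

View pics/s2.png

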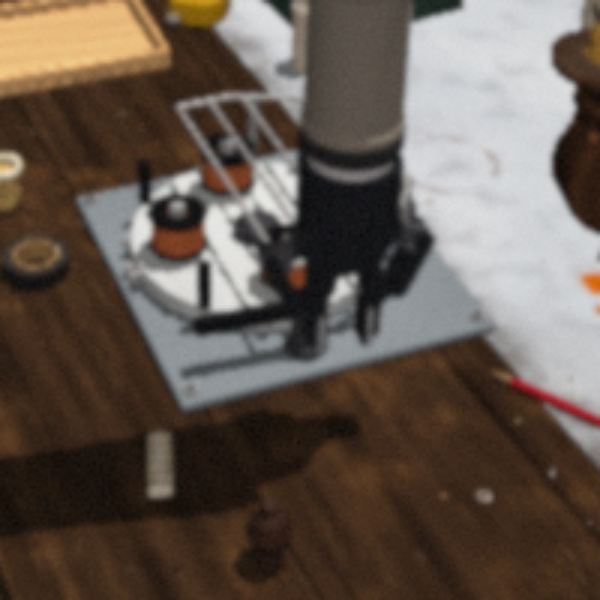

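```bash
python3 - <<'E'
from h import *
P=[(533+s,-317,z) for s in (-22,22) for z in (47,55,65)]
print(((proj("side",P)-[240,200])*3).round().tolist())
a=cv2.imread("pics/s2.png")[210:390,150:470];cv2.imwrite("pics/s2c.png",cv2.resize(a,None,fx=2.4,fy=2.4))
E
```

```text
[[311.0, 384.0], [311.0, 376.0], [311.0, 367.0], [361.0, 369.0], [361.0, 361.0], [362.0, 351.0]]
```

View pics/s2c.png

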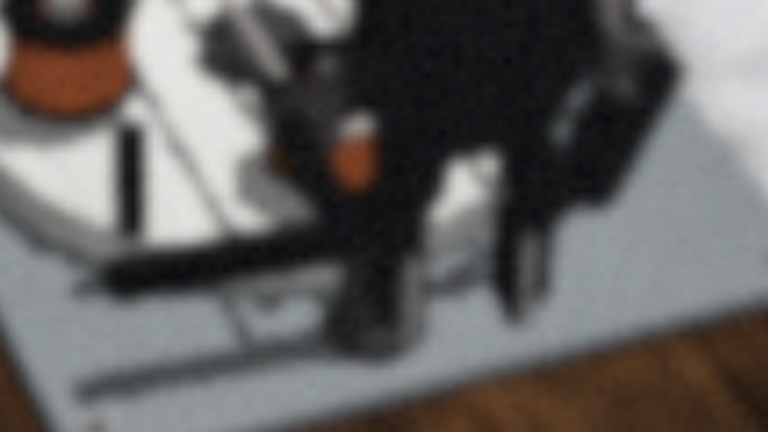

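>>> move_arm(translation=[[0,0,0.015],[0,0,0.015],[0,0,0],[0,0,0]], rot=[[0,0,0],[0,0,0],[0,0,0],[0,0,0]])

```text
t: 4.95
tool_pos: [532.8, -315.9, 15.8]
eef_rot: [[0.139, 0.99, -0.002], [0.99, -0.139, 0.001], [0.001, -0.003, -1.0]]
contact_force: [-0.0, -0.3, 0.9]
gripper_width: 30.0
grip_force: 0.0
```

```bash
python3 - <<'E'
from h import *
o=get_obs();p=o['tool_pos'];print(p,o['contact_force'])
im=camera("side")[280:340,300:400]; cv2.imwrite("pics/s3.png",cv2.resize(im[:,:,::-1],None,fx=7,fy=7,interpolation=cv2.INTER_CUBIC))
P=[(p[0]+s,p[1],p[2]+z) for s in (-22,22) for z in (0,10,20)]
print(((proj("side",P)-[300,280])*7).round().tolist())
E
```

```text
[ 532.83224924 -315.90471589   15.81033761] [-0.02617949 -0.31775412  0.93524268]
[[300.0, 403.0], [301.0, 382.0], [302.0, 359.0], [416.0, 367.0], [417.0, 345.0], [418.0, 323.0]]
```

View pics/s3.png

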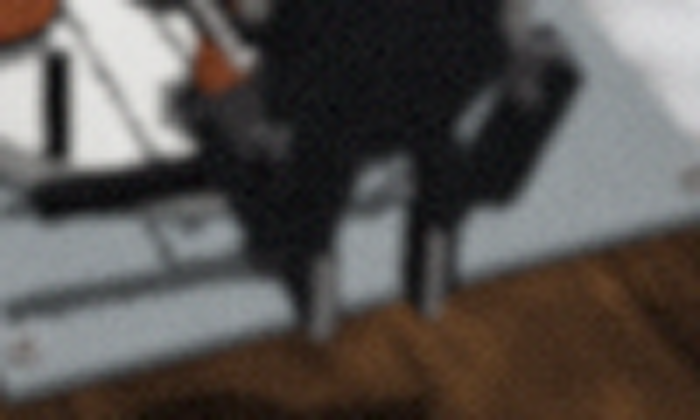

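>>> move_arm(translation=[[0,0,0.008],[0,0,0.003],[0,0,0],[0,0,0]], rot=[[0,0,0],[0,0,0],[0,0,0],[0,0,0]])

```text
t: 5.4
tool_pos: [533.9, -316.4, 6.2]
eef_rot: [[0.139, 0.99, -0.0], [0.99, -0.139, 0.0], [0.0, -0.0, -1.0]]
contact_force: [0.1, 0.2, 0.2]
gripper_width: 30.0
grip_force: 0.0
```

>>> move_arm(translation=[[0,0,0.003],[0,0,0],[0,0,0]], rot=[[0,0,0],[0,0,0],[0,0,0]])

```text
t: 5.7
tool_pos: [533.8, -316.4, 3.1]
eef_rot: [[0.139, 0.99, -0.0], [0.99, -0.139, 0.0], [0.0, -0.0, -1.0]]
contact_force: [0.3, -0.3, 0.1]
gripper_width: 30.2
grip_force: 0.0
```

>>> move_arm(translation=[[0,0,0.003],[0,0,0.002],[0,0,0]], rot=[[0,0,0],[0,0,0],[0,0,0]])

```text
t: 6.0
tool_pos: [533.4, -316.3, -2.3]
eef_rot: [[0.139, 0.99, -0.001], [0.99, -0.139, 0.0], [0.0, -0.001, -1.0]]
contact_force: [0.9, 0.2, 0.6]
gripper_width: 29.7
grip_force: 0.0
```

>>> move_arm(translation=[[0,0,0.002],[0,0,0.002],[0,0,0]], rot=[[0,0,0],[0,0,0],[0,0,0]])

```text
t: 6.3
tool_pos: [533.5, -316.3, -6.2]
eef_rot: [[0.139, 0.99, -0.001], [0.99, -0.139, 0.0], [0.0, -0.001, -1.0]]
contact_force: [0.8, -0.7, -0.2]
gripper_width: 29.8
grip_force: 0.0
```

```bash
python3 - <<'E'
from h import *
o=get_obs();p=o['tool_pos'];print(p,o['contact_force'])
im=camera("side"); camera("top")
cv2.imwrite("pics/s4r.png",im[:,:,::-1])
E
```

```text
[ 533.53241563 -316.27567763   -6.22881662] [ 0.78805301 -0.65763219 -0.21746148]
```

>>> move_arm(translation=[[0,0,0.002],[0,0,0.002],[0,0,0]], rot=[[0,0,0],[0,0,0],[0,0,0]])

```text
t: 6.7
tool_pos: [533.5, -316.3, -10.2]
eef_rot: [[0.139, 0.99, -0.001], [0.99, -0.139, 0.0], [0.0, -0.001, -1.0]]
contact_force: [-0.4, 0.1, 0.1]
gripper_width: 30.0
grip_force: 0.0
```

>>> move_arm(translation=[[0,0,0.002],[0,0,0.001],[0,0,0]], rot=[[0,0,0],[0,0,0],[0,0,0]])

```text
t: 7.0
tool_pos: [533.7, -316.4, -13.1]
eef_rot: [[0.139, 0.99, -0.0], [0.99, -0.139, 0.0], [0.0, -0.0, -1.0]]
contact_force: [0.3, 0.7, -1.1]
gripper_width: 29.9
grip_force: 0.0
```

>>> move_arm(translation=[[0,0,0.002],[0,0,0.001],[0,0,0]], rot=[[0,0,0],[0,0,0],[0,0,0]])

```text
t: 7.3
tool_pos: [533.7, -316.3, -16.1]
eef_rot: [[0.139, 0.99, -0.0], [0.99, -0.139, 0.0], [0.0, -0.0, -1.0]]
contact_force: [0.3, 0.0, 0.5]
gripper_width: 30.1
grip_force: 0.0
```

>>> move_arm(translation=[[0,0,0.002],[0,0,0.001],[0,0,0]], rot=[[0,0,0],[0,0,0],[0,0,0]])

```text
t: 7.6
tool_pos: [533.6, -316.3, -19.1]
eef_rot: [[0.139, 0.99, -0.0], [0.99, -0.139, 0.0], [0.0, -0.0, -1.0]]
contact_force: [0.7, 1.4, 0.1]
gripper_width: 29.7
grip_force: 0.0
```

>>> move_arm(translation=[[0,0,0.002],[0,0,0],[0,0,0]], rot=[[0,0,0],[0,0,0],[0,0,0]])

```text
t: 7.9
tool_pos: [533.8, -316.4, -20.9]
eef_rot: [[0.139, 0.99, -0.0], [0.99, -0.139, 0.0], [0.0, -0.0, -1.0]]
contact_force: [-0.8, -0.1, 0.8]
gripper_width: 29.5
grip_force: 0.0
```

>>> move_arm(translation=[[0,0,0.002],[0,0,0],[0,0,0]], rot=[[0,0,0],[0,0,0],[0,0,0]])

```text
t: 8.2
tool_pos: [533.8, -316.4, -22.9]
eef_rot: [[0.139, 0.99, -0.0], [0.99, -0.139, 0.0], [0.0, -0.0, -1.0]]
contact_force: [0.2, 0.4, -0.5]
gripper_width: 29.7
grip_force: 0.0
```

>>> move_arm(translation=[[0,0,0.002],[0,0,0],[0,0,0]], rot=[[0,0,0],[0,0,0],[0,0,0]])

```text
t: 8.5
tool_pos: [533.8, -316.4, -24.9]
eef_rot: [[0.139, 0.99, -0.0], [0.99, -0.139, 0.0], [0.0, -0.0, -1.0]]
contact_force: [-0.5, 0.3, -0.3]
gripper_width: 29.9
grip_force: 0.0
```

```bash
python3 - <<'E'
from h import *
o=get_obs();p=o['tool_pos'];a=[]
for c,(x,y) in (("side",(310,270)),("top",(350,185))):
    im=camera(c)[y:y+80,x:x+80,::-1];a.append(cv2.resize(im,None,fx=5,fy=5,interpolation=cv2.INTER_CUBIC))
    print(c,[((proj(c,[(p[0]+s,p[1],z) for s in (-22,0,22)])-[x,y])*5).round().tolist() for z in (-25,0,10)])
cv2.imwrite("pics/s5.png",np.hstack(a))
E
```

```text
side [[[164.0, 401.0], [205.0, 388.0], [245.0, 375.0]], [[165.0, 363.0], [207.0, 350.0], [247.0, 337.0]], [[166.0, 347.0], [207.0, 334.0], [248.0, 321.0]]]
top [[[256.0, 241.0], [243.0, 212.0], [229.0, 183.0]], [[262.0, 229.0], [249.0, 200.0], [235.0, 171.0]], [[265.0, 225.0], [251.0, 195.0], [237.0, 166.0]]]
```

View pics/s5.png

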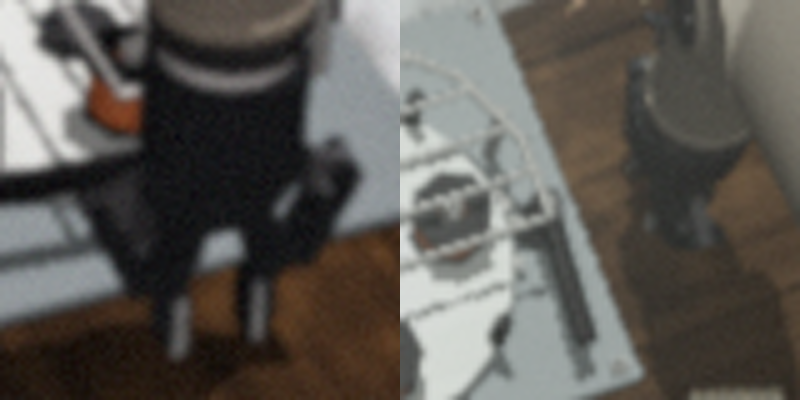

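```bash
python3 - <<'E'
from h import *
S=[(345.6,341.6),(361.2,338)];T=[(400,232.6),(411,234),(408,224)]
for s in S:
    for t in T:
        r=least_squares(lambda X:np.r_[proj("side",X)[0]-s,proj("top",X)[0]-t],[530,-320,10]);print(s,t,r.x.round(1),r.fun.round(1))
    for z in (-5,0,5,10): print(z,ray("side",np.array(s),z).round(1))
E
python3 - <<'E'
import cv2
a=cv2.imread("pics/s5.png")[130:300,600:770];cv2.imwrite("pics/s5c.png",cv2.convertScaleAbs(cv2.resize(a,None,fx=3.5,fy=3.5),alpha=2.2))
E
```

```text
(345.6, 341.6) (400, 232.6) [ 518.  -310.    -6.6] [-1.5  0.5 -0.3 -2.1]
(345.6, 341.6) (411, 234) [ 500.7 -335.6   21.3] [-2.8  1.  -0.7 -4.2]
(345.6, 341.6) (408, 224) [ 513.1 -334.6   20.8] [ 1.8 -0.6  0.4  2.6]
-5 [ 521.2 -311.3]
0 [ 518.7 -315.9]
5 [ 516.2 -320.4]
10 [ 513.7 -325. ]
(361.2, 338) (400, 232.6) [ 542.6 -316.9   -4.2] [-6.5  2.3 -1.4 -9.6]
(361.2, 338) (411, 234) [ 524.7 -342.4   23.8] [ -7.8   2.8  -1.8 -11.6]
(361.2, 338) (408, 224) [ 537.3 -341.4   23.2] [-3.2  1.2 -0.7 -4.8]
-5 [ 561.2 -315.4]
0 [ 558.5 -320. ]
5 [ 555.8 -324.5]
10 [ 553.1 -329. ]
```

View pics/s5c.png

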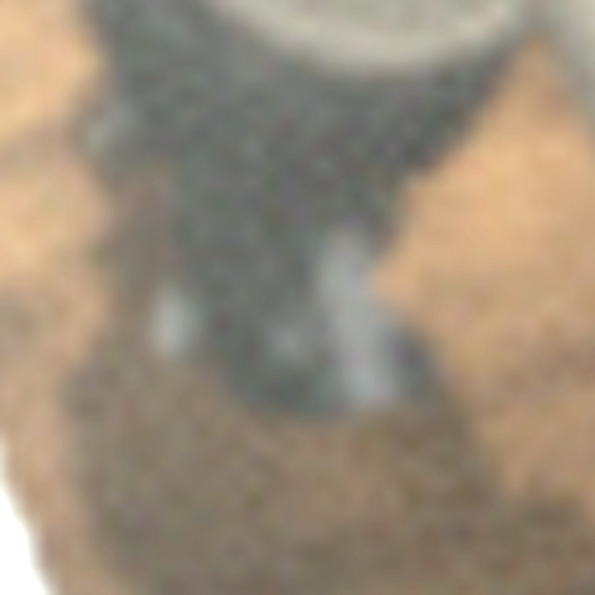

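>>> move_arm(translation=[[0,0,0.002],[0,0,0],[0,0,0]], rot=[[0,0,0],[0,0,0],[0,0,0]])

```text
t: 8.9
tool_pos: [533.7, -316.4, -26.9]
eef_rot: [[0.139, 0.99, -0.0], [0.99, -0.139, 0.0], [0.0, -0.0, -1.0]]
contact_force: [-0.4, 0.5, -0.9]
gripper_width: 29.8
grip_force: 0.0
```

>>> move_arm(translation=[[0,0,0.002],[0,0,0],[0,0,0]], rot=[[0,0,0],[0,0,0],[0,0,0]])

```text
t: 9.2
tool_pos: [533.7, -316.4, -28.9]
eef_rot: [[0.139, 0.99, -0.0], [0.99, -0.139, 0.0], [0.0, -0.0, -1.0]]
contact_force: [0.0, 1.0, 0.0]
gripper_width: 30.0
grip_force: 0.0
```

>>> move_arm(translation=[[0,0,0.002],[0,0,0],[0,0,0]], rot=[[0,0,0],[0,0,0],[0,0,0]])

```text
t: 9.5
tool_pos: [533.8, -316.4, -30.9]
eef_rot: [[0.139, 0.99, -0.0], [0.99, -0.139, 0.0], [-0.0, -0.0, -1.0]]
contact_force: [0.2, -0.5, 1.0]
gripper_width: 29.9
grip_force: 0.0
```

>>> move_arm(translation=[[0,0,0.002],[0,0,0],[0,0,0]], rot=[[0,0,0],[0,0,0],[0,0,0]])

```text
t: 9.8
tool_pos: [533.8, -316.4, -32.9]
eef_rot: [[0.139, 0.99, -0.0], [0.99, -0.139, 0.0], [0.0, -0.0, -1.0]]
contact_force: [-0.2, -0.4, 0.1]
gripper_width: 29.9
grip_force: 0.0
```

>>> move_arm(translation=[[0,0,0.002],[0,0,0],[0,0,0]], rot=[[0,0,0],[0,0,0],[0,0,0]])

```text
t: 10.1
tool_pos: [534.3, -316.6, -34.1]
eef_rot: [[0.139, 0.99, 0.001], [0.99, -0.139, -0.001], [-0.0, 0.001, -1.0]]
contact_force: [-1.6, 0.6, 4.7]
gripper_width: 30.0
grip_force: 2.2
```

```bash
python3 - <<'E'
from h import *
o=get_obs();print(o['tool_pos'],o['contact_force'])
im=camera("side")[310:360,320:385,::-1]
cv2.imwrite("pics/s6.png",cv2.convertScaleAbs(cv2.resize(im,None,fx=8,fy=8,interpolation=cv2.INTER_CUBIC),alpha=1.6))
E
```

```text
[ 534.27786715 -316.55161902  -34.14010596] [-1.60327552  0.60628872  4.72591679]
```

View pics/s6.png

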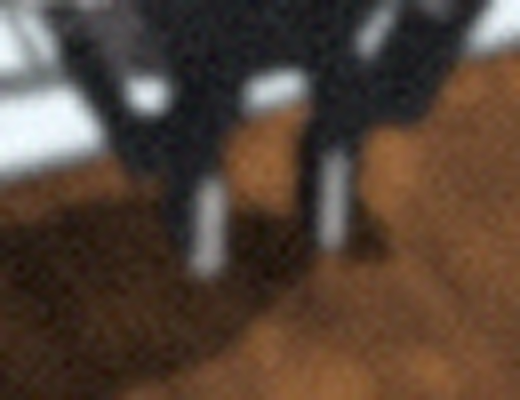

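>>> move_arm(translation=[[0,0,-0.02],[0,0,-0.04],[0,0,-0.034],[0,0,0]], rot=[[0,0,0],[0,0,0],[0,0,0],[0,0,0]])

```text
t: 10.55
tool_pos: [538.2, -317.9, 64.7]
eef_rot: [[0.139, 0.99, 0.01], [0.99, -0.139, -0.005], [-0.004, 0.011, -1.0]]
contact_force: [0.5, -0.1, 0.3]
gripper_width: 30.0
grip_force: 0.0
```

```bash
python3 - <<'E'
from h import *
plan(472,-231,60,-8,12)
E
```

```text
P [ 538.2 -317.9   64.7] th 81.99 F [ 0.5 -0.1  0.3] t 10.55 w 30.0
tr [[0.0064, -0.0065, 0.0004], [0.0055, -0.0073, 0.0004], [0.0045, -0.0079, 0.0004], [0.0034, -0.0084, 0.0004], [0.0023, -0.0088, 0.0004], [0.0011, -0.009, 0.0004], [-0.0, -0.0091, 0.0004], [-0.0012, -0.009, 0.0004], [-0.0024, -0.0088, 0.0004], [-0.0035, -0.0084, 0.0004], [-0.0046, -0.0079, 0.0004], [-0.0056, -0.0072, 0.0004]] 
rot z each 7.5
```

>>> move_arm(translation=[[0.0064,-0.0065,0.0004],[0.0055,-0.0073,0.0004],[0.0045,-0.0079,0.0004],[0.0034,-0.0084,0.0004],[0.0023,-0.0088,0.0004],[0.0011,-0.009,0.0004],[0,-0.0091,0.0004],[-0.0012,-0.009,0.0004],[-0.0024,-0.0088,0.0004],[-0.0035,-0.0084,0.0004],[-0.0046,-0.0079,0.0004],[-0.0056,-0.0072,0.0004]], rot=[[0,0,7.5],[0,0,7.5],[0,0,7.5],[0,0,7.5],[0,0,7.5],[0,0,7.5],[0,0,7.5],[0,0,7.5],[0,0,7.5],[0,0,7.5],[0,0,7.5],[0,0,7.5]])

```text
t: 11.75
tool_pos: [466.6, -228.9, 53.2]
eef_rot: [[0.989, -0.145, -0.002], [-0.145, -0.989, 0.001], [-0.002, -0.0, -1.0]]
contact_force: [1.3, 1.0, -0.2]
gripper_width: 29.9
grip_force: 0.0
```

>>> move_arm(translation=[[0,0,0.01],[0,0,0.01],[0,0,0.01],[0,0,0.01],[0,0,0.01],[0,0,0]], rot=[[0,0,0],[0,0,0],[0,0,0],[0,0,0],[0,0,0],[0,0,0]])

```text
t: 12.35
tool_pos: [466.1, -229.0, 2.3]
eef_rot: [[0.99, -0.139, -0.004], [-0.139, -0.99, 0.002], [-0.004, -0.001, -1.0]]
contact_force: [-0.3, -1.1, -0.6]
gripper_width: 29.7
grip_force: 0.0
```

>>> move_arm(translation=[[0.006,0.006,-0.004],[0.0006,0.0094,0],[0.0006,0.0094,0],[0.0006,0.0094,0],[0.0006,0.0094,0],[0.0006,0.0094,0],[0.0006,0.0094,0],[0.0006,0.0094,0],[0.0006,0.0094,0],[0.0006,0.0094,0],[0.0006,0.0094,0],[0.0006,0.0094,0]], rot=[[0,0,0],[0,0,-7.5],[0,0,-7.5],[0,0,-7.5],[0,0,-7.5],[0,0,-7.5],[0,0,-7.5],[0,0,-7.5],[0,0,-7.5],[0,0,-7.5],[0,0,-7.5],[0,0,-7.5]])

```text
t: 13.55
tool_pos: [525.2, -316.8, 9.1]
eef_rot: [[0.263, 0.965, 0.0], [0.965, -0.263, -0.0], [-0.0, 0.0, -1.0]]
contact_force: [-0.8, 1.3, -0.1]
gripper_width: 30.1
grip_force: 0.6
```

>>> move_arm(translation=[[0.0006,0.0094,0],[0,0.002,0],[0,0,0],[0,0,0]], rot=[[0,0,-7.5],[0,0,0],[0,0,0],[0,0,0]])

```text
t: 13.95
tool_pos: [535.9, -318.5, 8.8]
eef_rot: [[0.141, 0.99, 0.0], [0.99, -0.141, -0.001], [-0.001, 0.001, -1.0]]
contact_force: [0.3, 0.4, -0.0]
gripper_width: 29.5
grip_force: 0.0
```

```bash
python3 - <<'E'
from h import *
for c in ("side","top"):
    camera(c);print(c,[(round(d['p'],2),(np.array(d['extent'])*[640,480,640,480]).round(0).tolist()) for d in boxes_of(c,"brake_grip")][:3])
H=np.array([543.7,-240.3]);a=np.radians(262)
for c in ("side","top"):print(proj(c,[[*(H+d*np.array([np.cos(a),np.sin(a)])),62] for d in (0,70,95)]).round().tolist())
E
```

```text
side [(0.72, [280.0, 244.0, 344.0, 314.0]), (0.4, [339.0, 299.0, 355.0, 330.0])]
top [(0.62, [372.0, 219.0, 399.0, 236.0]), (0.31, [302.0, 204.0, 373.0, 271.0])]
[[342.0, 300.0], [351.0, 319.0], [355.0, 326.0]]
[[380.0, 225.0], [401.0, 220.0], [408.0, 218.0]]
```

>>> move_arm(translation=[[0,0.003,0],[0,0.003,0],[0,0,0],[0,0,0]], rot=[[0,0,0],[0,0,0],[0,0,0],[0,0,0]])

```text
t: 14.55
tool_pos: [540.6, -319.1, 8.2]
eef_rot: [[0.14, 0.99, -0.003], [0.99, -0.14, -0.0], [-0.0, -0.002, -1.0]]
contact_force: [-4.2, 0.5, 2.1]
gripper_width: 29.9
grip_force: 2.1
```

>>> move_arm(translation=[[0,-0.004,0],[0,0,-0.03],[0,0,-0.04],[0,0,-0.03],[0,0,0],[0,0,0]], rot=[[0,0,0],[0,0,0],[0,0,0],[0,0,0],[0,0,0],[0,0,0]])

```text
t: 15.15
tool_pos: [539.3, -318.1, 109.4]
eef_rot: [[0.139, 0.99, 0.004], [0.99, -0.139, -0.001], [-0.0, 0.004, -1.0]]
contact_force: [-0.5, -0.2, -1.5]
gripper_width: 30.3
grip_force: 0.0
```

```bash
python3 - <<'E'
from h import *
plan(487.9,-100.7,105,-3,12)
E
```

```text
P [ 539.3 -318.1  109.4] th 82.02 F [-0.5 -0.2 -1.5] t 15.15 w 30.3
tr [[0.0173, -0.0068, 0.0004], [0.0164, -0.0088, 0.0004], [0.0152, -0.0108, 0.0004], [0.0137, -0.0126, 0.0004], [0.0121, -0.0142, 0.0004], [0.0102, -0.0156, 0.0004], [0.0082, -0.0167, 0.0004], [0.0061, -0.0176, 0.0004], [0.0039, -0.0182, 0.0004], [0.0016, -0.0185, 0.0004], [-0.0007, -0.0186, 0.0004], [-0.003, -0.0184, 0.0004]] 
rot z each 7.09
```

>>> move_arm(translation=[[0.0173,-0.0068,0],[0.0164,-0.0088,0],[0.0152,-0.0108,0],[0.0137,-0.0126,0],[0.0121,-0.0142,0],[0.0102,-0.0156,0],[0.0082,-0.0167,0],[0.0061,-0.0176,0],[0.0039,-0.0182,0],[0.0016,-0.0185,0],[-0.0007,-0.0186,0],[-0.003,-0.0184,0]], rot=[[0,0,7.09],[0,0,7.09],[0,0,7.09],[0,0,7.09],[0,0,7.09],[0,0,7.09],[0,0,7.09],[0,0,7.09],[0,0,7.09],[0,0,7.09],[0,0,7.09],[0,0,7.09]], jaw=0.95)

```text
t: 16.35
tool_pos: [485.3, -99.7, 106.7]
eef_rot: [[0.998, -0.059, -0.002], [-0.059, -0.998, 0.001], [-0.002, -0.001, -1.0]]
contact_force: [0.2, 0.2, -0.6]
gripper_width: 81.1
grip_force: 0.0
```

>>> move_arm(translation=[[0,0,0.02],[0,0,0.02],[0,0,0.02],[0,0,0.02],[0,0,0]], rot=[[0,0,0],[0,0,0],[0,0,0],[0,0,0],[0,0,0]])

```text
t: 16.85
tool_pos: [482.4, -100.0, 24.5]
eef_rot: [[0.999, -0.054, -0.009], [-0.054, -0.999, 0.002], [-0.009, -0.002, -1.0]]
contact_force: [-0.7, 0.5, -0.2]
gripper_width: 81.1
grip_force: 0.0
```

>>> move_arm(translation=[[0.005,0,0.01],[0,0,0.007],[0,0,0],[0,0,0]], rot=[[0,0,0],[0,0,0],[0,0,0],[0,0,0]])

```text
t: 17.25
tool_pos: [491.9, -101.1, 11.6]
eef_rot: [[0.999, -0.054, 0.0], [-0.054, -0.999, -0.0], [0.0, 0.0, -1.0]]
contact_force: [-0.2, 0.3, 0.2]
gripper_width: 81.1
grip_force: 0.0
```

>>> move_arm(translation=[[0,0,0],[0,0,0],[0,0,0],[0,0,0],[0,0,0],[0,0,0]], rot=[[0,0,0],[0,0,0],[0,0,0],[0,0,0],[0,0,0],[0,0,0]], jaw=0.3)

```text
t: 17.85
tool_pos: [492.2, -100.9, 12.5]
eef_rot: [[0.999, -0.054, 0.001], [-0.054, -0.999, -0.0], [0.001, 0.0, -1.0]]
contact_force: [-2.2, 0.3, 5.6]
gripper_width: 49.8
grip_force: 60.6
```

>>> move_arm(translation=[[0,0,-0.01],[0,0,-0.02],[0,0,-0.02],[0,0,-0.02],[0,0,-0.02],[0,0,-0.01],[0,0,0],[0,0,0]], rot=[[0,0,0],[0,0,0],[0,0,0],[0,0,0],[0,0,0],[0,0,0],[0,0,0],[0,0,0]])

```text
t: 18.65
tool_pos: [490.9, -101.1, 110.8]
eef_rot: [[0.999, -0.054, -0.001], [-0.054, -0.999, 0.0], [-0.001, -0.0, -1.0]]
contact_force: [0.3, 0.1, -1.8]
gripper_width: 50.2
grip_force: 61.4
```

```bash
cat >> h.py <<'E'
def slot(tx,ty,ta,lx,ly): return fr(tx,ty,ta,[lx,ly,0])[0][:2].round(1)
E
python3 - <<'E'
from h import *
print(get_obs()['contact_force'],get_obs()['tool_pos'])
tr=(514.1,331,-.089)
for s in ((50,36),(50,-36),(-50,36),(-50,-36)):print(s,slot(*tr,*s))
x,y=slot(*tr,50,36);plan(x,y,105,85,12)
for c in ("top","side"):
    camera(c);print(c,[(round(d['p'],2),(np.array(d['extent'])*[640,480,640,480]).round(1).tolist()) for d in boxes_of(c,"coil_tray")][:2])
E
```

```text
[ 0.32699787  0.10158609 -1.82485381] [ 490.93706863 -101.11502026  110.76906453]
(50, 36) [567.1 362.4]
(50, -36) [560.7 290.7]
(-50, 36) [467.5 371.3]
(-50, -36) [461.1 299.6]
P [ 490.9 -101.1  110.8] th -3.1 F [ 0.3  0.1 -1.8] t 18.65 w 50.2
tr [[0.0043, -0.0389, 0.0005], [0.0092, -0.0381, 0.0005], [0.014, -0.0366, 0.0005], [0.0185, -0.0345, 0.0005], [0.0228, -0.0318, 0.0005], [0.0267, -0.0287, 0.0005], [0.0301, -0.025, 0.0005], [0.0331, -0.021, 0.0005], [0.0355, -0.0166, 0.0005], [0.0373, -0.0119, 0.0005], [0.0385, -0.007, 0.0005], [0.0391, -0.0021, 0.0005]] 
rot z each -7.34
top [(0.7, [182.5, 263.5, 246.0, 346.3])]
side [(0.57, [219.9, 197.4, 286.8, 235.3])]
```

>>> move_arm(translation=[[0.0043,-0.0389,0],[0.0092,-0.0381,0],[0.014,-0.0366,0],[0.0185,-0.0345,0],[0.0228,-0.0318,0],[0.0267,-0.0287,0],[0.0301,-0.025,0],[0.0331,-0.021,0],[0.0355,-0.0166,0],[0.0373,-0.0119,0],[0.0385,-0.007,0],[0.0391,-0.0021,0]], rot=[[0,0,-7.34],[0,0,-7.34],[0,0,-7.34],[0,0,-7.34],[0,0,-7.34],[0,0,-7.34],[0,0,-7.34],[0,0,-7.34],[0,0,-7.34],[0,0,-7.34],[0,0,-7.34],[0,0,-7.34]])

```text
t: 20.05
tool_pos: [567.8, 363.5, 110.1]
eef_rot: [[0.083, 0.997, -0.001], [0.997, -0.083, -0.001], [-0.001, -0.001, -1.0]]
contact_force: [1.4, 0.1, -0.9]
gripper_width: 50.1
grip_force: 61.5
```

>>> move_arm(translation=[[0,0,0.01],[0,0,0.02],[0,0,0.02],[0,0,0.02],[0,0,0],[0,0,0]], rot=[[0,0,0],[0,0,0],[0,0,0],[0,0,0],[0,0,0],[0,0,0]])

```text
t: 20.65
tool_pos: [567.5, 361.9, 40.6]
eef_rot: [[0.088, 0.996, -0.001], [0.996, -0.088, -0.001], [-0.001, -0.001, -1.0]]
contact_force: [0.9, 0.6, -1.9]
gripper_width: 50.2
grip_force: 61.6
```

>>> move_arm(translation=[[0,0,0.02],[0,0,0.02],[0,0,0.01],[0,0,0.007],[0,0,0],[0,0,0]], rot=[[0,0,0],[0,0,0],[0,0,0],[0,0,0],[0,0,0],[0,0,0]])

```text
t: 21.25
tool_pos: [568.4, 363.2, -14.6]
eef_rot: [[0.087, 0.996, 0.001], [0.996, -0.087, 0.001], [0.001, 0.001, -1.0]]
contact_force: [0.5, -0.1, -1.6]
gripper_width: 50.1
grip_force: 61.6
```

>>> move_arm(translation=[[0,0,0],[0,0,0],[0,0,0],[0,0,0]], rot=[[0,0,0],[0,0,0],[0,0,0],[0,0,0]], jaw=0.7)

```text
t: 21.65
tool_pos: [568.0, 362.9, -15.1]
eef_rot: [[0.087, 0.996, 0.001], [0.996, -0.087, 0.0], [0.001, 0.001, -1.0]]
contact_force: [0.6, 1.3, 1.1]
gripper_width: 59.7
grip_force: 0.0
```

>>> move_arm(translation=[[0,0,-0.02],[0,0,-0.04],[0,0,-0.04],[0,0,-0.03],[0,0,0],[0,0,0]], rot=[[0,0,0],[0,0,0],[0,0,0],[0,0,0],[0,0,0],[0,0,0]])

```text
t: 22.25
tool_pos: [568.1, 363.1, 115.4]
eef_rot: [[0.087, 0.996, 0.002], [0.996, -0.087, 0.001], [0.001, 0.002, -1.0]]
contact_force: [0.2, 0.4, 0.1]
gripper_width: 59.8
grip_force: 0.0
```

```bash
python3 - <<'E'
from h import *
plan(487.9,-21.4,105,-48,18)
im=camera("side"); 
for c in ("top","side"):
    im=camera(c);print(c,[(round(d['p'],2),(np.array(d['extent'])*[640,480,640,480]).round(1).tolist()) for d in boxes_of(c,"coil_1")])
E
```

```text
P [568.1 363.1 115.4] th 85.0 F [0.2 0.4 0.1] t 22.25 w 59.8
tr [[-0.0217, -0.0026, 0.0006], [-0.0218, 0.0002, 0.0006], [-0.0216, 0.003, 0.0006], [-0.021, 0.0058, 0.0006], [-0.0201, 0.0084, 0.0006], [-0.0189, 0.011, 0.0006], [-0.0173, 0.0133, 0.0006], [-0.0154, 0.0154, 0.0006], [-0.0133, 0.0173, 0.0006], [-0.011, 0.0188, 0.0006], [-0.0085, 0.0201, 0.0006], [-0.0058, 0.021, 0.0006], [-0.0031, 0.0216, 0.0006], [-0.0003, 0.0218, 0.0006], [0.0025, 0.0217, 0.0006], [0.0053, 0.0212, 0.0006], [0.008, 0.0203, 0.0006], [0.0105, 0.0191, 0.0006]] 
rot z each 7.39
top [(0.79, [193.7, 279.7, 210.1, 296.6]), (0.76, [304.7, 231.9, 323.7, 252.5]), (0.48, [351.4, 218.7, 369.8, 237.8]), (0.45, [322.3, 205.7, 340.1, 222.4])]
side [(0.79, [327.0, 275.8, 345.9, 297.4]), (0.76, [265.4, 193.3, 277.7, 210.7]), (0.76, [307.0, 242.1, 324.6, 268.6]), (0.63, [342.2, 252.9, 364.2, 276.1])]
```

Coil 1 is in the tray. Now cage the front-left peg.

>>> move_arm(translation=[[-0.0217,-0.0026,0],[-0.0218,0.0002,0],[-0.0216,0.003,0],[-0.021,0.0058,0],[-0.0201,0.0084,0],[-0.0189,0.011,0],[-0.0173,0.0133,0],[-0.0154,0.0154,0],[-0.0133,0.0173,0]], rot=[[0,0,7.39],[0,0,7.39],[0,0,7.39],[0,0,7.39],[0,0,7.39],[0,0,7.39],[0,0,7.39],[0,0,7.39],[0,0,7.39]], jaw=0.35)

```text
t: 23.4
tool_pos: [526.8, 169.4, 113.5]
eef_rot: [[0.95, 0.312, -0.002], [0.312, -0.95, -0.0], [-0.002, -0.0, -1.0]]
contact_force: [-0.6, 0.5, 0.0]
gripper_width: 29.7
grip_force: 0.0
```

>>> move_arm(translation=[[-0.011,0.0188,0],[-0.0085,0.0201,0],[-0.0058,0.021,0],[-0.0031,0.0216,0],[-0.0003,0.0218,0],[0.0025,0.0217,0],[0.0053,0.0212,0],[0.008,0.0203,0],[0.0105,0.0191,0],[0,0,0.01],[0,0,0],[0,0,0]], rot=[[0,0,7.39],[0,0,7.39],[0,0,7.39],[0,0,7.39],[0,0,7.39],[0,0,7.39],[0,0,7.39],[0,0,7.39],[0,0,7.39],[0,0,0],[0,0,0],[0,0,0]])

```text
t: 24.6
tool_pos: [486.9, -20.0, 103.6]
eef_rot: [[0.671, -0.741, -0.002], [-0.741, -0.671, 0.001], [-0.002, 0.0, -1.0]]
contact_force: [0.1, -0.2, 0.3]
gripper_width: 30.0
grip_force: 0.0
```

```bash
python3 - <<'E'
from h import *
plan(487.9,-21.4,12,-48,5)
E
```

```text
P [486.9 -20.  103.6] th -47.84 F [ 0.1 -0.2  0.3] t 24.6 w 30.0
tr [[0.0003, 0.0, 0.0183], [0.0003, 0.0, 0.0183], [0.0003, 0.0, 0.0183], [0.0003, 0.0, 0.0183], [0.0003, 0.0, 0.0183]] 
rot z each 0.03
```

>>> move_arm(translation=[[0,0,0.02],[0,0,0.03],[0,0,0.02],[0,0,0.01],[0,0,0.01],[0,0,0],[0,0.004,0],[0,0.004,0],[0,0,0]], rot=[[0,0,0],[0,0,0],[0,0,0],[0,0,0],[0,0,0],[0,0,0],[0,0,0],[0,0,0],[0,0,0]])

```text
t: 25.5
tool_pos: [482.0, -27.4, 15.3]
eef_rot: [[0.668, -0.744, 0.002], [-0.744, -0.668, -0.0], [0.001, -0.001, -1.0]]
contact_force: [-0.4, 0.7, 0.8]
gripper_width: 29.9
grip_force: 0.2
```

>>> move_arm(translation=[[0.001,0.0146,0],[0.001,0.0146,0],[0.001,0.0146,0],[0.001,0.0146,0],[0.001,0.0146,0],[0.001,0.0146,0],[0.001,0.0146,0],[0.001,0.0146,0],[0.001,0.0146,0],[0.001,0.0146,0],[0.001,0.0146,0],[0,0,0]], rot=[[0,0,-7.5],[0,0,-7.5],[0,0,-7.5],[0,0,-7.5],[0,0,-7.5],[0,0,-7.5],[0,0,-7.5],[0,0,-7.5],[0,0,-7.5],[0,0,-7.5],[0,0,-7.5],[0,0,0]])

```text
t: 26.7
tool_pos: [465.4, -176.2, 14.9]
eef_rot: [[0.827, 0.563, 0.002], [0.563, -0.827, -0.001], [0.001, 0.002, -1.0]]
contact_force: [0.3, -0.3, 0.5]
gripper_width: 30.1
grip_force: 0.0
```

```bash
cat >> h.py <<'E'
def look(*cs):
    p=[562.8,-104.6,-.0524]
    for c in cs or ("top","side"):
        camera(c);print(c,[(round(d['p'],2),(np.array(d['extent'])*[640,480,640,480]).round(1).tolist()) for d in boxes_of(c,"coil_1")])
def polar():
    o=get_obs();v=np.array(o['tool_pos'][:2])-[562.8,-104.6];R=np.array(o['eef_rot'])
    print("r",np.hypot(*v).round(1),"phi base",(np.degrees(np.arctan2(v[1],v[0]))%360+3).round(1),"th",np.degrees(np.arctan2(R[1,0],R[0,0])).round(1),"F",np.round(o['contact_force'],1),"z",round(o['tool_pos'][2],1))
E
python3 -c "
from h import *
polar();look()"
```

```text
r 120.9 phi base 219.3 th 34.3 F [ 0.3 -0.3  0.5] z 14.9
top [(0.79, [336.4, 247.3, 350.9, 269.1]), (0.68, [325.9, 203.7, 342.3, 222.4]), (0.56, [191.0, 277.8, 211.5, 297.1]), (0.24, [298.1, 204.6, 366.3, 278.4]), (0.19, [283.1, 184.6, 392.6, 293.9])]
side [(0.77, [263.5, 195.1, 278.2, 216.8]), (0.68, [317.3, 243.1, 331.1, 267.4]), (0.67, [344.4, 256.2, 361.9, 277.2])]
```

>>> move_arm(translation=[[0.002,0.0073,0],[0.002,0.0073,0],[0.001,0.0063,0],[0,0,0],[0,0,0]], rot=[[0,0,-4],[0,0,-4],[0,0,-3],[0,0,0],[0,0,0]])

```text
t: 27.4
tool_pos: [474.5, -181.0, 13.2]
eef_rot: [[0.699, 0.715, -0.014], [0.715, -0.699, 0.006], [-0.005, -0.014, -1.0]]
contact_force: [-9.9, 6.5, 7.6]
gripper_width: 29.9
grip_force: 5.7
```

```bash
python3 -c "
from h import *
polar();look('top')"
```

```text
r 116.8 phi base 223.9 th 45.6 F [-9.9  6.5  7.6] z 13.2
top [(0.72, [193.3, 280.2, 212.1, 295.0]), (0.7, [308.5, 232.4, 325.7, 246.6]), (0.7, [336.0, 247.4, 353.3, 268.8]), (0.68, [324.6, 203.8, 339.9, 224.6]), (0.39, [299.4, 204.3, 365.8, 276.3])]
```

>>> move_arm(translation=[[0,0.003,0],[0,0.003,0],[0,0,0],[0,0,0]], rot=[[0,0,0],[0,0,0],[0,0,0],[0,0,0]])

```text
t: 27.9
tool_pos: [481.9, -188.8, 13.3]
eef_rot: [[0.701, 0.713, -0.007], [0.713, -0.701, 0.002], [-0.003, -0.007, -1.0]]
contact_force: [-4.2, 2.3, 1.2]
gripper_width: 29.7
grip_force: 2.6
```

```bash
python3 -c "
from h import *
polar();look('top','side')"
```

```text
r 116.7 phi base 229.1 th 45.5 F [-4.2  2.3  1.2] z 13.3
top [(0.74, [308.6, 234.0, 327.0, 251.2]), (0.73, [336.5, 247.4, 353.1, 266.3]), (0.57, [190.1, 282.0, 211.3, 295.7])]
side [(0.8, [342.9, 255.0, 358.7, 274.7]), (0.6, [293.4, 283.1, 298.2, 289.3]), (0.55, [263.1, 194.2, 275.2, 214.3]), (0.28, [284.0, 247.1, 367.9, 310.0])]
```

>>> move_arm(translation=[[0,-0.006,0],[0,0,0],[0,0,-0.03],[0,0,-0.04],[0,0,-0.02],[0,0,0],[0,0,0]], rot=[[0,0,0],[0,0,0],[0,0,0],[0,0,0],[0,0,0],[0,0,0],[0,0,0]])

```text
t: 28.8
tool_pos: [482.0, -187.2, 104.9]
eef_rot: [[0.701, 0.713, 0.002], [0.713, -0.701, -0.001], [0.0, 0.002, -1.0]]
contact_force: [-0.7, 0.4, 0.2]
gripper_width: 30.3
grip_force: 0.0
```

```bash
python3 -c "
from h import *
look()
plan(488.5,-101,100,-3,7)"
```

```text
top [(0.77, [306.8, 232.0, 323.1, 251.7]), (0.68, [340.4, 245.8, 353.2, 266.5]), (0.63, [193.2, 281.7, 209.1, 297.0]), (0.63, [322.2, 205.5, 338.1, 223.9])]
side [(0.72, [341.0, 254.7, 360.1, 274.7]), (0.72, [288.5, 261.9, 307.8, 289.4]), (0.59, [264.2, 192.8, 277.0, 213.9])]
P [ 480.4 -186.7  103.1] th 45.47 F [ 0.3 -0.7  0.2] t 29.0 w 30.0
tr [[0.0095, -0.0078, 0.0004], [0.0085, -0.0088, 0.0004], [0.0074, -0.0098, 0.0004], [0.0062, -0.0106, 0.0004], [0.0048, -0.0113, 0.0004], [0.0034, -0.0118, 0.0004], [0.002, -0.0121, 0.0004]] 
rot z each 6.92
```

>>> move_arm(translation=[[0.0095,-0.0078,0],[0.0085,-0.0088,0],[0.0074,-0.0098,0],[0.0062,-0.0106,0],[0.0048,-0.0113,0],[0.0034,-0.0118,0],[0.002,-0.0121,0],[0,0,0.02],[0,0,0.02],[0,0,0]], rot=[[0,0,6.92],[0,0,6.92],[0,0,6.92],[0,0,6.92],[0,0,6.92],[0,0,6.92],[0,0,6.92],[0,0,0],[0,0,0],[0,0,0]], jaw=0.95)

```text
t: 30.0
tool_pos: [486.0, -100.8, 61.1]
eef_rot: [[0.999, -0.051, -0.008], [-0.051, -0.999, 0.002], [-0.008, -0.001, -1.0]]
contact_force: [-0.6, 0.3, -0.6]
gripper_width: 81.3
grip_force: 0.0
```

>>> move_arm(translation=[[0,0,0.02],[0,0,0.02],[0,0,0.01],[0,0,0],[0,0,0]], rot=[[0,0,0],[0,0,0],[0,0,0],[0,0,0],[0,0,0]])

```text
t: 30.5
tool_pos: [490.0, -101.4, 15.0]
eef_rot: [[0.999, -0.052, 0.001], [-0.052, -0.999, -0.0], [0.001, 0.0, -1.0]]
contact_force: [0.6, 0.2, 0.0]
gripper_width: 80.8
grip_force: 0.0
```

>>> move_arm(translation=[[0,0,0.004],[0,0,0],[0,0,0],[0,0,0],[0,0,0],[0,0,0],[0,0,0]], rot=[[0,0,0],[0,0,0],[0,0,0],[0,0,0],[0,0,0],[0,0,0],[0,0,0]], jaw=0.3)

```text
t: 31.2
tool_pos: [490.0, -101.4, 11.3]
eef_rot: [[0.999, -0.052, 0.001], [-0.052, -0.999, -0.0], [0.001, 0.0, -1.0]]
contact_force: [-1.2, 0.9, 5.9]
gripper_width: 51.3
grip_force: 62.4
```

>>> move_arm(translation=[[0,0,-0.01],[0,0,-0.02],[0,0,-0.02],[0,0,-0.02],[0,0,-0.02],[0,0,-0.01],[0,0,0],[0,0,0]], rot=[[0,0,0],[0,0,0],[0,0,0],[0,0,0],[0,0,0],[0,0,0],[0,0,0],[0,0,0]])

```text
t: 32.0
tool_pos: [488.8, -101.4, 109.7]
eef_rot: [[0.999, -0.052, -0.001], [-0.052, -0.999, 0.0], [-0.001, -0.0, -1.0]]
contact_force: [0.4, 0.4, -0.9]
gripper_width: 51.7
grip_force: 62.7
```

```bash
python3 - <<'E'
from h import *
tr=(514.1,331,-.089)
x,y=slot(*tr,50,-36);plan(x,y,110,85,12)
for c in ("top","side"):
    camera(c);print(c,[(round(d['p'],2),(np.array(d['extent'])*[640,480,640,480]).round(1).tolist()) for d in boxes_of(c,"coil_tray")][:2])
E
```

```text
P [ 488.8 -101.4  109.7] th -2.97 F [ 0.4  0.4 -0.9] t 32.0 w 51.7
tr [[0.0043, -0.0329, -0.0], [0.0085, -0.0321, -0.0], [0.0125, -0.0308, -0.0], [0.0163, -0.0289, -0.0], [0.0199, -0.0266, -0.0], [0.0231, -0.0239, -0.0], [0.026, -0.0207, -0.0], [0.0284, -0.0172, -0.0], [0.0304, -0.0135, -0.0], [0.0318, -0.0095, -0.0], [0.0328, -0.0053, -0.0], [0.0332, -0.0011, -0.0]] 
rot z each -7.33
top [(0.6, [184.1, 263.5, 245.9, 344.0])]
side [(0.76, [222.5, 197.8, 285.5, 234.0])]
```

>>> move_arm(translation=[[0.0043,-0.0329,0],[0.0085,-0.0321,0],[0.0125,-0.0308,0],[0.0163,-0.0289,0],[0.0199,-0.0266,0],[0.0231,-0.0239,0],[0.026,-0.0207,0],[0.0284,-0.0172,0],[0.0304,-0.0135,0],[0.0318,-0.0095,0],[0.0328,-0.0053,0],[0.0332,-0.0011,0]], rot=[[0,0,-7.33],[0,0,-7.33],[0,0,-7.33],[0,0,-7.33],[0,0,-7.33],[0,0,-7.33],[0,0,-7.33],[0,0,-7.33],[0,0,-7.33],[0,0,-7.33],[0,0,-7.33],[0,0,-7.33]])

```text
t: 33.4
tool_pos: [561.4, 291.4, 109.3]
eef_rot: [[0.083, 0.997, -0.001], [0.997, -0.083, -0.001], [-0.001, -0.001, -1.0]]
contact_force: [-0.2, 0.5, -1.1]
gripper_width: 51.3
grip_force: 62.7
```

>>> move_arm(translation=[[0,0,0.01],[0,0,0.02],[0,0,0.02],[0,0,0.02],[0,0,0.02],[0,0,0.02],[0,0,0.01],[0,0,0.004],[0,0,0],[0,0,0]], rot=[[0,0,0],[0,0,0],[0,0,0],[0,0,0],[0,0,0],[0,0,0],[0,0,0],[0,0,0],[0,0,0],[0,0,0]])

```text
t: 34.4
tool_pos: [562.1, 291.2, -12.7]
eef_rot: [[0.088, 0.996, 0.001], [0.996, -0.088, 0.001], [0.001, 0.001, -1.0]]
contact_force: [0.4, 0.8, -0.4]
gripper_width: 51.1
grip_force: 62.8
```

>>> move_arm(translation=[[0,0,0.004],[0,0,0.002],[0,0,0]], rot=[[0,0,0],[0,0,0],[0,0,0]])

```text
t: 34.7
tool_pos: [561.4, 290.5, -19.7]
eef_rot: [[0.087, 0.996, -0.0], [0.996, -0.087, -0.0], [-0.0, -0.0, -1.0]]
contact_force: [-0.8, -0.2, -1.7]
gripper_width: 51.7
grip_force: 62.8
```

>>> move_arm(translation=[[0,0,0],[0,0,0],[0,0,0],[0,0,0]], rot=[[0,0,0],[0,0,0],[0,0,0],[0,0,0]], jaw=0.7)

```text
t: 35.1
tool_pos: [561.7, 290.8, -19.4]
eef_rot: [[0.087, 0.996, 0.0], [0.996, -0.087, 0.0], [0.0, 0.0, -1.0]]
contact_force: [0.1, -0.4, 0.5]
gripper_width: 59.8
grip_force: 0.0
```

>>> move_arm(translation=[[0,0,-0.02],[0,0,-0.04],[0,0,-0.04],[0,0,-0.03],[0,0,0],[0,0,0]], rot=[[0,0,0],[0,0,0],[0,0,0],[0,0,0],[0,0,0],[0,0,0]])

```text
t: 35.7
tool_pos: [561.9, 291.0, 111.3]
eef_rot: [[0.087, 0.996, 0.002], [0.996, -0.087, 0.001], [0.001, 0.002, -1.0]]
contact_force: [-0.1, -0.1, -0.2]
gripper_width: 59.7
grip_force: 0.0
```

```bash
python3 -c "
from h import *
look()
plan(487.5,-21,110,-48,18)"
```

```text
top [(0.76, [188.5, 277.8, 211.1, 296.6]), (0.67, [218.1, 273.7, 232.9, 293.8]), (0.64, [306.9, 232.7, 324.3, 250.8]), (0.44, [320.8, 203.5, 339.0, 224.2])]
side [(0.82, [341.0, 256.8, 361.0, 274.8]), (0.79, [305.8, 247.1, 327.3, 267.0]), (0.67, [266.9, 202.7, 285.5, 221.1]), (0.59, [264.0, 194.2, 277.0, 213.6]), (0.48, [281.0, 241.1, 372.6, 311.7])]
P [560.6 289.7 108.6] th 85.0 F [-0.1 -0.3 -0.2] t 35.9 w 59.6
tr [[-0.0176, -0.0025, -0.0001], [-0.0177, -0.0003, -0.0001], [-0.0176, 0.002, -0.0001], [-0.0172, 0.0043, -0.0001], [-0.0165, 0.0064, -0.0001], [-0.0156, 0.0085, -0.0001], [-0.0143, 0.0104, -0.0001], [-0.0129, 0.0122, -0.0001], [-0.0112, 0.0138, -0.0001], [-0.0093, 0.0151, -0.0001], [-0.0073, 0.0162, -0.0001], [-0.0052, 0.017, -0.0001], [-0.0029, 0.0175, -0.0001], [-0.0007, 0.0177, -0.0001], [0.0016, 0.0177, -0.0001], [0.0039, 0.0173, -0.0001], [0.0061, 0.0167, -0.0001], [0.0082, 0.0157, -0.0001]] 
rot z each 7.39
```

>>> move_arm(translation=[[-0.0176,-0.0025,0],[-0.0177,-0.0003,0],[-0.0176,0.002,0],[-0.0172,0.0043,0],[-0.0165,0.0064,0],[-0.0156,0.0085,0],[-0.0143,0.0104,0],[-0.0129,0.0122,0],[-0.0112,0.0138,0]], rot=[[0,0,7.39],[0,0,7.39],[0,0,7.39],[0,0,7.39],[0,0,7.39],[0,0,7.39],[0,0,7.39],[0,0,7.39],[0,0,7.39]], jaw=0.35)

```text
t: 36.8
tool_pos: [523.8, 134.3, 109.2]
eef_rot: [[0.95, 0.312, -0.002], [0.312, -0.95, -0.0], [-0.002, -0.0, -1.0]]
contact_force: [-0.5, -0.4, 0.3]
gripper_width: 29.9
grip_force: 0.0
```

>>> move_arm(translation=[[-0.0093,0.0151,0],[-0.0073,0.0162,0],[-0.0052,0.017,0],[-0.0029,0.0175,0],[-0.0007,0.0177,0],[0.0016,0.0177,0],[0.0039,0.0173,0],[0.0061,0.0167,0],[0.0082,0.0157,0],[0,0,0.01],[0,0,0.01],[0,0,0]], rot=[[0,0,7.39],[0,0,7.39],[0,0,7.39],[0,0,7.39],[0,0,7.39],[0,0,7.39],[0,0,7.39],[0,0,7.39],[0,0,7.39],[0,0,0],[0,0,0],[0,0,0]])

```text
t: 38.0
tool_pos: [486.3, -18.6, 87.9]
eef_rot: [[0.672, -0.741, -0.005], [-0.741, -0.672, 0.001], [-0.004, 0.003, -1.0]]
contact_force: [-0.3, 0.8, -0.2]
gripper_width: 29.7
grip_force: 0.0
```

```bash
python3 -c "
from h import *
polar()
plan(487.9,-21.4,15,-48,4)"
```

```text
r 115.1 phi base 134.6 th -47.8 F [-0.3  0.8 -0.2] z 87.9
P [486.3 -18.6  87.9] th -47.81 F [-0.3  0.8 -0.2] t 38.0 w 29.7
tr [[0.0008, 0.0002, 0.0182], [0.0008, 0.0002, 0.0182], [0.0008, 0.0002, 0.0182], [0.0008, 0.0002, 0.0182]] 
rot z each 0.05
```

>>> move_arm(translation=[[0.003,0,0.02],[0,0,0.02],[0,0,0.02],[0,0,0.013],[0,0,0],[0,0.004,0],[0,0.004,0],[0,0,0]], rot=[[0,0,0],[0,0,0],[0,0,0],[0,0,0],[0,0,0],[0,0,0],[0,0,0],[0,0,0]])

```text
t: 38.8
tool_pos: [484.7, -28.6, 18.3]
eef_rot: [[0.668, -0.744, 0.001], [-0.744, -0.668, -0.001], [0.001, -0.001, -1.0]]
contact_force: [-1.0, 0.0, 0.4]
gripper_width: 30.2
grip_force: 0.0
```

>>> move_arm(translation=[[0.0015,0.0146,0],[0.0015,0.0146,0],[0.0015,0.0146,0],[0.0015,0.0146,0],[0.0015,0.0146,0],[0.0015,0.0146,0],[0.0015,0.0146,0],[0.0015,0.0146,0],[0.0015,0.0146,0],[0.0015,0.0146,0],[0.0015,0.0146,0],[0,0.0075,0]], rot=[[0,0,-7.5],[0,0,-7.5],[0,0,-7.5],[0,0,-7.5],[0,0,-7.5],[0,0,-7.5],[0,0,-7.5],[0,0,-7.5],[0,0,-7.5],[0,0,-7.5],[0,0,-7.5],[0,0,-4]])

```text
t: 40.0
tool_pos: [475.1, -177.7, 17.8]
eef_rot: [[0.781, 0.624, -0.004], [0.624, -0.781, 0.007], [0.001, -0.008, -1.0]]
contact_force: [-6.9, 13.6, 10.6]
gripper_width: 30.1
grip_force: 7.8
```

>>> move_arm(translation=[[0.002,0.007,0],[0,0.005,0],[0,0.003,0],[0,0,0],[0,0,0]], rot=[[0,0,-4],[0,0,-3],[0,0,0],[0,0,0],[0,0,0]])

```text
t: 40.5
tool_pos: [484.1, -186.8, 17.3]
eef_rot: [[0.7, 0.714, -0.009], [0.714, -0.7, 0.006], [-0.002, -0.01, -1.0]]
contact_force: [-6.6, 7.2, 6.7]
gripper_width: 29.9
grip_force: 5.1
```

```bash
python3 -c "
from h import *
polar();look()"
```

```text
r 113.8 phi base 229.2 th 45.6 F [-6.6  7.2  6.7] z 17.3
top [(0.65, [311.3, 233.3, 323.3, 250.7]), (0.64, [213.6, 271.2, 234.1, 297.0]), (0.52, [192.7, 280.9, 212.0, 295.0])]
side [(0.57, [266.0, 194.7, 275.8, 212.1]), (0.57, [266.9, 203.2, 285.7, 220.7])]
```

>>> move_arm(translation=[[0,-0.004,0],[0,-0.004,0],[0,0,0],[0,0,-0.03],[0,0,-0.04],[0,0,-0.02],[0,0,0],[0,0,0]], rot=[[0,0,0],[0,0,0],[0,0,0],[0,0,0],[0,0,0],[0,0,0],[0,0,0],[0,0,0]])

```text
t: 41.5
tool_pos: [482.7, -186.8, 107.8]
eef_rot: [[0.702, 0.712, 0.001], [0.712, -0.702, -0.001], [-0.0, 0.002, -1.0]]
contact_force: [-0.4, 1.0, 0.1]
gripper_width: 29.9
grip_force: 0.0
```

```bash
python3 -c "
from h import *
look()
plan(489,-101,105,-3,7)"
```

```text
top [(0.68, [213.9, 272.8, 229.4, 293.0]), (0.63, [338.8, 246.6, 356.2, 267.2]), (0.55, [192.8, 280.1, 209.8, 296.3]), (0.48, [306.9, 233.1, 324.3, 254.8])]
side [(0.61, [265.9, 201.9, 286.8, 223.9]), (0.56, [289.0, 262.3, 311.3, 286.5]), (0.55, [306.6, 246.6, 324.1, 265.1]), (0.44, [263.5, 193.0, 274.8, 214.9])]
P [ 481.3 -185.8  106. ] th 45.46 F [-0.7  0.5 -1.1] t 41.7 w 30.0
tr [[0.0094, -0.0077, 0.0001], [0.0084, -0.0088, 0.0001], [0.0073, -0.0097, 0.0001], [0.0061, -0.0105, 0.0001], [0.0047, -0.0112, 0.0001], [0.0034, -0.0117, 0.0001], [0.0019, -0.012, 0.0001]] 
rot z each 6.92
```

>>> move_arm(translation=[[0.0094,-0.0077,0],[0.0084,-0.0088,0],[0.0073,-0.0097,0],[0.0061,-0.0105,0],[0.0047,-0.0112,0],[0.0034,-0.0117,0],[0.0019,-0.012,0],[0,0,0.02],[0,0,0.02],[0,0,0]], rot=[[0,0,6.92],[0,0,6.92],[0,0,6.92],[0,0,6.92],[0,0,6.92],[0,0,6.92],[0,0,6.92],[0,0,0],[0,0,0],[0,0,0]], jaw=0.95)

```text
t: 42.7
tool_pos: [486.7, -100.6, 64.1]
eef_rot: [[0.999, -0.051, -0.008], [-0.051, -0.999, 0.002], [-0.008, -0.001, -1.0]]
contact_force: [-0.4, 0.6, -0.5]
gripper_width: 81.0
grip_force: 0.0
```

>>> move_arm(translation=[[0,0,0.02],[0,0,0.02],[0,0,0.014],[0,0,0],[0,0,0]], rot=[[0,0,0],[0,0,0],[0,0,0],[0,0,0],[0,0,0]])

```text
t: 43.2
tool_pos: [490.4, -101.2, 13.8]
eef_rot: [[0.999, -0.052, 0.0], [-0.052, -0.999, 0.0], [0.0, -0.0, -1.0]]
contact_force: [0.7, -0.4, 0.5]
gripper_width: 81.1
grip_force: 0.0
```

>>> move_arm(translation=[[0,0,0],[0,0,0],[0,0,0],[0,0,0],[0,0,0],[0,0,0]], rot=[[0,0,0],[0,0,0],[0,0,0],[0,0,0],[0,0,0],[0,0,0]], jaw=0.3)

```text
t: 43.8
tool_pos: [491.3, -101.1, 15.0]
eef_rot: [[0.999, -0.052, 0.002], [-0.052, -0.999, -0.001], [0.002, 0.001, -1.0]]
contact_force: [-0.9, 0.3, 5.2]
gripper_width: 50.2
grip_force: 65.1
```

>>> move_arm(translation=[[0,0,-0.01],[0,0,-0.02],[0,0,-0.02],[0,0,-0.02],[0,0,-0.02],[0,0,-0.01],[0,0,0],[0,0,0]], rot=[[0,0,0],[0,0,0],[0,0,0],[0,0,0],[0,0,0],[0,0,0],[0,0,0],[0,0,0]])

```text
t: 44.6
tool_pos: [489.5, -101.2, 112.9]
eef_rot: [[0.999, -0.052, -0.001], [-0.052, -0.999, -0.0], [-0.001, 0.0, -1.0]]
contact_force: [-0.3, -0.6, -1.3]
gripper_width: 50.3
grip_force: 66.6
```

```bash
python3 - <<'E'
from h import *
tr=(514.1,331,-.089)
x,y=slot(*tr,-46,36);plan(x,y,113,85,12)
for c in ("top","side"):
    camera(c);print(c,[(round(d['p'],2),(np.array(d['extent'])*[640,480,640,480]).round(1).tolist()) for d in boxes_of(c,"coil_tray")][:2])
E
```

```text
P [ 489.5 -101.2  112.9] th -2.97 F [-0.3 -0.6 -1.3] t 44.6 w 50.3
tr [[-0.0035, -0.0392, -0.0], [0.0015, -0.0393, -0.0], [0.0065, -0.0388, -0.0], [0.0114, -0.0377, -0.0], [0.0161, -0.0359, -0.0], [0.0206, -0.0336, -0.0], [0.0247, -0.0307, -0.0], [0.0284, -0.0273, -0.0], [0.0316, -0.0234, -0.0], [0.0344, -0.0192, -0.0], [0.0365, -0.0147, -0.0], [0.0381, -0.0099, -0.0]] 
rot z each -7.33
top [(0.94, [183.8, 265.8, 247.4, 344.7])]
side [(0.76, [217.9, 197.2, 288.3, 233.6])]
```

>>> move_arm(translation=[[-0.0035,-0.0392,0],[0.0015,-0.0393,0],[0.0065,-0.0388,0],[0.0114,-0.0377,0],[0.0161,-0.0359,0],[0.0206,-0.0336,0],[0.0247,-0.0307,0],[0.0284,-0.0273,0],[0.0316,-0.0234,0],[0.0344,-0.0192,0],[0.0365,-0.0147,0],[0.0381,-0.0099,0]], rot=[[0,0,-7.33],[0,0,-7.33],[0,0,-7.33],[0,0,-7.33],[0,0,-7.33],[0,0,-7.33],[0,0,-7.33],[0,0,-7.33],[0,0,-7.33],[0,0,-7.33],[0,0,-7.33],[0,0,-7.33]])

```text
t: 46.0
tool_pos: [471.8, 371.8, 112.4]
eef_rot: [[0.083, 0.997, -0.001], [0.997, -0.083, -0.001], [-0.001, -0.001, -1.0]]
contact_force: [-0.1, 0.3, -1.2]
gripper_width: 50.1
grip_force: 66.5
```

>>> move_arm(translation=[[0,0,0.01],[0,0,0.02],[0,0,0.02],[0,0,0.02],[0,0,0.02],[0,0,0.02],[0,0,0.01],[0,0,0.006],[0,0,0],[0,0,0]], rot=[[0,0,0],[0,0,0],[0,0,0],[0,0,0],[0,0,0],[0,0,0],[0,0,0],[0,0,0],[0,0,0],[0,0,0]])

```text
t: 47.0
tool_pos: [472.5, 371.4, -11.9]
eef_rot: [[0.088, 0.996, 0.001], [0.996, -0.088, 0.001], [0.001, 0.001, -1.0]]
contact_force: [0.3, 0.1, -0.9]
gripper_width: 50.0
grip_force: 66.6
```

>>> move_arm(translation=[[0,0,0.003],[0,0,0],[0,0,0]], rot=[[0,0,0],[0,0,0],[0,0,0]])

```text
t: 47.3
tool_pos: [472.2, 371.0, -15.3]
eef_rot: [[0.087, 0.996, 0.001], [0.996, -0.087, 0.0], [0.0, 0.001, -1.0]]
contact_force: [-0.8, -0.3, -1.6]
gripper_width: 50.0
grip_force: 66.6
```

>>> move_arm(translation=[[0,0,0],[0,0,0],[0,0,0],[0,0,0]], rot=[[0,0,0],[0,0,0],[0,0,0],[0,0,0]], jaw=0.7)

```text
t: 47.7
tool_pos: [472.1, 371.1, -15.4]
eef_rot: [[0.087, 0.996, 0.0], [0.996, -0.087, 0.0], [0.0, 0.0, -1.0]]
contact_force: [0.7, 0.5, -0.1]
gripper_width: 59.7
grip_force: 0.0
```

>>> move_arm(translation=[[0,0,-0.02],[0,0,-0.04],[0,0,-0.04],[0,0,-0.03],[0,0,0],[0,0,0]], rot=[[0,0,0],[0,0,0],[0,0,0],[0,0,0],[0,0,0],[0,0,0]])

```text
t: 48.3
tool_pos: [472.3, 371.1, 115.0]
eef_rot: [[0.087, 0.996, 0.001], [0.996, -0.087, 0.001], [0.001, 0.001, -1.0]]
contact_force: [-0.1, 0.9, 0.1]
gripper_width: 59.4
grip_force: 0.0
```

```bash
python3 -c "
from h import *
look()
plan(487.5,-21,110,-48,18)"
```

```text
top [(0.79, [200.9, 310.4, 221.1, 327.8]), (0.66, [307.7, 231.4, 324.6, 252.6])]
side [(0.73, [263.7, 194.4, 276.6, 214.5]), (0.65, [308.8, 245.7, 322.1, 265.6]), (0.53, [232.1, 196.2, 250.4, 217.1]), (0.46, [266.5, 203.0, 285.6, 220.8])]
P [471.3 369.9 112.6] th 84.99 F [ 0.1 -0.  -0.2] t 48.5 w 60.1
tr [[-0.0216, 0.0028, 0.0001], [-0.021, 0.0055, 0.0001], [-0.0201, 0.0082, 0.0001], [-0.0189, 0.0107, 0.0001], [-0.0174, 0.0131, 0.0001], [-0.0155, 0.0152, 0.0001], [-0.0135, 0.0171, 0.0001], [-0.0112, 0.0186, 0.0001], [-0.0087, 0.0199, 0.0001], [-0.006, 0.0209, 0.0001], [-0.0033, 0.0215, 0.0001], [-0.0005, 0.0217, 0.0001], [0.0023, 0.0216, 0.0001], [0.005, 0.0211, 0.0001], [0.0077, 0.0203, 0.0001], [0.0103, 0.0192, 0.0001], [0.0126, 0.0177, 0.0001], [0.0148, 0.0159, 0.0001]] 
rot z each 7.39
```

>>> move_arm(translation=[[-0.0216,0.0028,0],[-0.021,0.0055,0],[-0.0201,0.0082,0],[-0.0189,0.0107,0],[-0.0174,0.0131,0],[-0.0155,0.0152,0],[-0.0135,0.0171,0],[-0.0112,0.0186,0],[-0.0087,0.0199,0]], rot=[[0,0,7.39],[0,0,7.39],[0,0,7.39],[0,0,7.39],[0,0,7.39],[0,0,7.39],[0,0,7.39],[0,0,7.39],[0,0,7.39]], jaw=0.35)

```text
t: 49.4
tool_pos: [479.2, 174.2, 113.3]
eef_rot: [[0.95, 0.312, -0.002], [0.312, -0.95, -0.001], [-0.002, -0.0, -1.0]]
contact_force: [0.6, 0.9, -0.5]
gripper_width: 29.9
grip_force: 0.0
```

>>> move_arm(translation=[[-0.006,0.0209,0],[-0.0033,0.0215,0],[-0.0005,0.0217,0],[0.0023,0.0216,0],[0.005,0.0211,0],[0.0077,0.0203,0],[0.0103,0.0192,0],[0.0126,0.0177,0],[0.0148,0.0159,0],[0,0,0.01],[0,0,0.01],[0,0,0]], rot=[[0,0,7.39],[0,0,7.39],[0,0,7.39],[0,0,7.39],[0,0,7.39],[0,0,7.39],[0,0,7.39],[0,0,7.39],[0,0,7.39],[0,0,0],[0,0,0],[0,0,0]])

```text
t: 50.6
tool_pos: [485.7, -18.3, 91.9]
eef_rot: [[0.671, -0.741, -0.005], [-0.741, -0.671, 0.001], [-0.005, 0.003, -1.0]]
contact_force: [-0.8, -0.2, -0.2]
gripper_width: 30.1
grip_force: 0.0
```

```bash
python3 -c "
from h import *
polar()
plan(487.9,-21.4,15,-48,4)"
```

```text
r 115.7 phi base 134.8 th -47.8 F [-0.8 -0.2 -0.2] z 91.9
P [485.7 -18.3  91.9] th -47.84 F [-0.8 -0.2 -0.2] t 50.6 w 30.1
tr [[0.0009, 0.0001, 0.0192], [0.0009, 0.0001, 0.0192], [0.0009, 0.0001, 0.0192], [0.0009, 0.0001, 0.0192]] 
rot z each 0.04
```

>>> move_arm(translation=[[0.0035,0,0.02],[0,0,0.02],[0,0,0.02],[0,0,0.017],[0,0,0],[0,0.004,0],[0,0.004,0],[0,0,0]], rot=[[0,0,0],[0,0,0],[0,0,0],[0,0,0],[0,0,0],[0,0,0],[0,0,0],[0,0,0]])

```text
t: 51.4
tool_pos: [484.6, -28.5, 18.3]
eef_rot: [[0.668, -0.744, 0.001], [-0.744, -0.668, -0.001], [0.001, -0.0, -1.0]]
contact_force: [-0.7, 0.3, 0.3]
gripper_width: 29.9
grip_force: 0.0
```

>>> move_arm(translation=[[0.0015,0.0146,0],[0.0015,0.0146,0],[0.0015,0.0146,0],[0.0015,0.0146,0],[0.0015,0.0146,0],[0.0015,0.0146,0],[0.0015,0.0146,0],[0.0015,0.0146,0],[0.0015,0.0146,0],[0.0015,0.0146,0],[0.0015,0.0146,0],[0,0.0075,0]], rot=[[0,0,-7.5],[0,0,-7.5],[0,0,-7.5],[0,0,-7.5],[0,0,-7.5],[0,0,-7.5],[0,0,-7.5],[0,0,-7.5],[0,0,-7.5],[0,0,-7.5],[0,0,-7.5],[0,0,-4]])

```text
t: 52.6
tool_pos: [475.1, -177.7, 17.9]
eef_rot: [[0.781, 0.624, -0.004], [0.624, -0.781, 0.007], [0.001, -0.008, -1.0]]
contact_force: [-8.5, 13.2, 10.5]
gripper_width: 29.9
grip_force: 7.8
```

>>> move_arm(translation=[[0.002,0.007,0],[0,0.005,0],[0,0.002,0],[0,0,0],[0,0,0]], rot=[[0,0,-4],[0,0,-3],[0,0,0],[0,0,0],[0,0,0]])

```text
t: 53.1
tool_pos: [484.3, -187.1, 17.4]
eef_rot: [[0.7, 0.714, -0.006], [0.714, -0.7, 0.004], [-0.001, -0.008, -1.0]]
contact_force: [-5.5, 6.0, 4.3]
gripper_width: 29.9
grip_force: 4.1
```

```bash
python3 -c "
from h import *
polar();look()"
```

```text
r 113.8 phi base 229.4 th 45.6 F [-5.5  6.   4.3] z 17.4
top [(0.81, [215.8, 273.8, 233.7, 290.7]), (0.77, [336.8, 248.7, 354.0, 267.4]), (0.72, [191.4, 281.0, 209.9, 297.7]), (0.64, [199.4, 306.4, 221.9, 327.9]), (0.55, [284.4, 184.1, 392.8, 288.8]), (0.51, [297.0, 201.1, 366.1, 275.3])]
side [(0.76, [265.6, 204.4, 285.1, 223.9]), (0.66, [233.4, 197.1, 252.2, 217.5]), (0.52, [292.6, 284.9, 296.9, 285.1]), (0.46, [264.7, 193.9, 277.6, 211.7])]
```

>>> move_arm(translation=[[0,-0.004,0],[0,-0.004,0],[0,0,0],[0,0,-0.03],[0,0,-0.04],[0,0,-0.02],[0,0,0],[0,0,0]], rot=[[0,0,0],[0,0,0],[0,0,0],[0,0,0],[0,0,0],[0,0,0],[0,0,0],[0,0,0]])

```text
t: 54.1
tool_pos: [481.9, -186.1, 107.7]
eef_rot: [[0.702, 0.712, 0.001], [0.712, -0.702, -0.001], [-0.0, 0.002, -1.0]]
contact_force: [0.1, 0.1, -0.4]
gripper_width: 30.1
grip_force: 0.0
```

>>> move_arm(translation=[[0.0094,-0.0077,0],[0.0084,-0.0088,0],[0.0073,-0.0097,0],[0.0061,-0.0105,0],[0.0047,-0.0112,0],[0.0034,-0.0117,0],[0.0019,-0.012,0],[0,0,0.02],[0,0,0.02],[0,0,0]], rot=[[0,0,6.92],[0,0,6.92],[0,0,6.92],[0,0,6.92],[0,0,6.92],[0,0,6.92],[0,0,6.92],[0,0,0],[0,0,0],[0,0,0]], jaw=0.95)

```text
t: 55.1
tool_pos: [485.3, -100.3, 63.5]
eef_rot: [[0.999, -0.052, -0.009], [-0.052, -0.999, 0.002], [-0.009, -0.001, -1.0]]
contact_force: [-1.9, 0.8, -0.1]
gripper_width: 81.3
grip_force: 0.0
```

```bash
python3 -c "
from h import *
plan(488.5,-101,13,-3,4)
look('side')"
```

```text
P [ 485.3 -100.3   63.5] th -2.96 F [-1.9  0.8 -0.1] t 55.1 w 81.3
tr [[0.0008, 0.0001, 0.0126], [0.0008, 0.0001, 0.0126], [0.0008, 0.0001, 0.0126], [0.0008, 0.0001, 0.0126]] 
rot z each 0.01
side [(0.71, [262.4, 191.4, 272.9, 211.2]), (0.7, [264.7, 202.1, 285.4, 221.4]), (0.61, [231.0, 196.2, 249.4, 216.7]), (0.52, [288.9, 267.5, 308.8, 286.0]), (0.24, [282.5, 243.8, 368.1, 311.1])]
```

>>> move_arm(translation=[[0,0,0.02],[0,0,0.02],[0,0,0.014],[0,0,0],[0,0,0]], rot=[[0,0,0],[0,0,0],[0,0,0],[0,0,0],[0,0,0]])

```text
t: 55.7
tool_pos: [490.1, -100.7, 14.1]
eef_rot: [[0.999, -0.052, 0.001], [-0.052, -0.999, -0.0], [0.001, 0.0, -1.0]]
contact_force: [-0.2, -0.7, 0.3]
gripper_width: 81.2
grip_force: 0.0
```

>>> move_arm(translation=[[0,0,0],[0,0,0],[0,0,0],[0,0,0],[0,0,0],[0,0,0]], rot=[[0,0,0],[0,0,0],[0,0,0],[0,0,0],[0,0,0],[0,0,0]], jaw=0.3)

```text
t: 56.3
tool_pos: [490.4, -100.7, 15.1]
eef_rot: [[0.999, -0.052, 0.002], [-0.052, -0.999, -0.001], [0.002, 0.001, -1.0]]
contact_force: [-1.3, -0.5, 6.1]
gripper_width: 51.9
grip_force: 61.5
```

>>> move_arm(translation=[[0,0,-0.01],[0,0,-0.02],[0,0,-0.02],[0,0,-0.02],[0,0,-0.02],[0,0,-0.01],[0,0,0],[0,0,0]], rot=[[0,0,0],[0,0,0],[0,0,0],[0,0,0],[0,0,0],[0,0,0],[0,0,0],[0,0,0]])

```text
t: 57.1
tool_pos: [488.8, -100.6, 113.0]
eef_rot: [[0.999, -0.052, -0.001], [-0.052, -0.999, -0.0], [-0.001, 0.0, -1.0]]
contact_force: [-1.8, -0.1, -1.3]
gripper_width: 51.3
grip_force: 62.8
```

```bash
python3 - <<'E'
from h import *
tr=(514.1,331,-.089)
x,y=slot(*tr,-46,-36);plan(x,y,113,85,12)
for c in ("top","side"):
    camera(c);print(c,[(round(d['p'],2),(np.array(d['extent'])*[640,480,640,480]).round(1).tolist()) for d in boxes_of(c,"coil_tray")][:2])
E
```

```text
P [ 488.8 -100.6  113. ] th -2.97 F [-1.8 -0.1 -1.3] t 57.1 w 51.3
tr [[-0.0037, -0.0332, -0.0], [0.0006, -0.0334, -0.0], [0.0048, -0.033, -0.0], [0.009, -0.0321, -0.0], [0.013, -0.0307, -0.0], [0.0168, -0.0288, -0.0], [0.0204, -0.0264, -0.0], [0.0236, -0.0236, -0.0], [0.0264, -0.0204, -0.0], [0.0288, -0.0169, -0.0], [0.0307, -0.0131, -0.0], [0.0321, -0.009, -0.0]] 
rot z each -7.33
top [(0.72, [183.7, 264.1, 247.2, 345.2]), (0.54, [214.2, 275.5, 233.2, 291.1])]
side [(0.97, [219.4, 193.7, 287.6, 232.3]), (0.63, [232.6, 251.2, 244.2, 269.6])]
```

>>> move_arm(translation=[[-0.0037,-0.0332,0],[0.0006,-0.0334,0],[0.0048,-0.033,0],[0.009,-0.0321,0],[0.013,-0.0307,0],[0.0168,-0.0288,0],[0.0204,-0.0264,0],[0.0236,-0.0236,0],[0.0264,-0.0204,0],[0.0288,-0.0169,0],[0.0307,-0.0131,0],[0.0321,-0.009,0]], rot=[[0,0,-7.33],[0,0,-7.33],[0,0,-7.33],[0,0,-7.33],[0,0,-7.33],[0,0,-7.33],[0,0,-7.33],[0,0,-7.33],[0,0,-7.33],[0,0,-7.33],[0,0,-7.33],[0,0,-7.33]])

```text
t: 58.5
tool_pos: [465.4, 300.0, 112.6]
eef_rot: [[0.082, 0.997, -0.001], [0.997, -0.082, -0.001], [-0.001, -0.001, -1.0]]
contact_force: [1.1, -0.4, -1.2]
gripper_width: 51.5
grip_force: 62.9
```

```bash
python3 - <<'E'
from h import *
look()
for c in ("top","side"):
    im=camera(c);cv2.imwrite(f"pics/{c}9.png",im[:,:,::-1])
a=cv2.resize(cv2.imread("pics/top9.png")[240:360,160:280],None,fx=3,fy=3);b=cv2.resize(cv2.imread("pics/side9.png")[160:280,190:310],None,fx=3,fy=3)
cv2.imwrite("pics/c9.png",np.hstack([a,b]))
E
```

```text
top [(0.49, [197.9, 309.6, 215.7, 327.3])]
side [(0.61, [231.2, 198.4, 250.2, 217.4]), (0.58, [267.1, 201.4, 285.4, 220.6]), (0.53, [263.9, 193.1, 274.4, 210.5]), (0.5, [232.0, 174.3, 249.8, 192.4]), (0.4, [281.3, 244.8, 367.4, 314.5])]
```

View pics/c9.png

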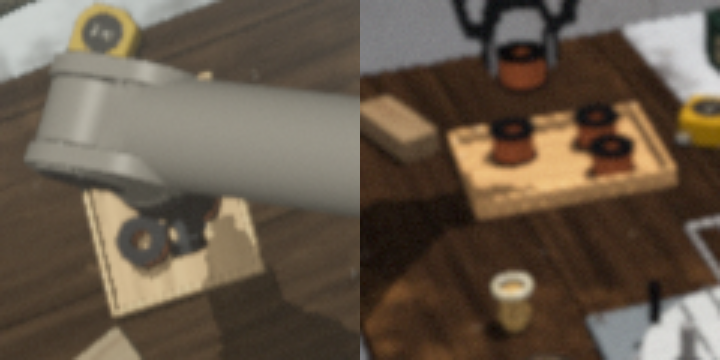

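>>> move_arm(translation=[[0,0,0.01],[0,0,0.02],[0,0,0.02],[0,0,0.02],[0,0,0.02],[0,0,0.02],[0,0,0.01],[0,0,0.008],[0,0,0],[0,0,0]], rot=[[0,0,0],[0,0,0],[0,0,0],[0,0,0],[0,0,0],[0,0,0],[0,0,0],[0,0,0],[0,0,0],[0,0,0]])

```text
t: 59.8
tool_pos: [467.1, 303.1, -11.4]
eef_rot: [[0.087, 0.996, 0.004], [0.996, -0.088, 0.007], [0.007, 0.004, -1.0]]
contact_force: [-1.5, 3.1, 10.6]
gripper_width: 51.6
grip_force: 66.6
```

>>> move_arm(translation=[[0,0,0],[0,0,0],[0,0,0],[0,0,0]], rot=[[0,0,0],[0,0,0],[0,0,0],[0,0,0]], jaw=0.7)

```text
t: 60.2
tool_pos: [465.7, 298.1, -15.2]
eef_rot: [[0.088, 0.996, -0.001], [0.996, -0.088, -0.001], [-0.001, -0.001, -1.0]]
contact_force: [0.1, -0.4, 0.3]
gripper_width: 59.8
grip_force: 0.0
```

>>> move_arm(translation=[[0,0,-0.02],[0,0,-0.04],[0,0,-0.04],[0,0,-0.03],[0,0,0],[0,0,0]], rot=[[0,0,0],[0,0,0],[0,0,0],[0,0,0],[0,0,0],[0,0,0]])

```text
t: 60.8
tool_pos: [466.0, 298.9, 115.5]
eef_rot: [[0.088, 0.996, 0.001], [0.996, -0.088, -0.0], [-0.0, 0.001, -1.0]]
contact_force: [-0.2, -0.9, -1.0]
gripper_width: 60.0
grip_force: 0.0
```

```bash
python3 -c "
from h import *
look()
H=np.array([543.7,-240.3]);a=np.radians(262);g=H+72*np.array([np.cos(a),np.sin(a)]);print(g)
plan(g[0],g[1],115,82,14)"
```

```text
top [(0.67, [198.8, 310.7, 217.7, 328.8]), (0.48, [408.6, 258.4, 426.8, 269.2]), (0.44, [227.1, 301.1, 242.2, 320.0]), (0.43, [441.6, 236.2, 452.0, 247.2])]
side [(0.72, [236.7, 210.1, 253.7, 225.1]), (0.56, [263.7, 194.7, 274.6, 209.4]), (0.55, [232.0, 198.1, 247.2, 214.8]), (0.48, [264.4, 202.4, 284.0, 219.7]), (0.41, [340.1, 186.5, 352.6, 226.3])]
[ 533.67953673 -311.59930095]
P [464.9 298.1 113.6] th 84.98 F [ 0.1 -0.   0.3] t 61.0 w 59.6
tr [[-0.043, 0.0087, -0.0001], [-0.0429, 0.0089, -0.0001], [-0.0429, 0.009, -0.0001], [-0.0429, 0.0092, -0.0001], [-0.0428, 0.0093, -0.0001], [-0.0428, 0.0095, -0.0001], [-0.0427, 0.0097, -0.0001], [-0.0427, 0.0098, -0.0001], [-0.0427, 0.01, -0.0001], [-0.0426, 0.0101, -0.0001], [-0.0426, 0.0103, -0.0001], [-0.0426, 0.0105, -0.0001], [-0.0425, 0.0106, -0.0001], [-0.0425, 0.0108, -0.0001]] 
rot z each 0.21
```

>>> move_arm(translation=[[-0.043,0.0087,0],[-0.043,0.009,0],[-0.043,0.009,0],[-0.043,0.009,0],[-0.043,0.0093,0],[-0.043,0.0095,0],[-0.0427,0.0097,0],[-0.0427,0.0098,0],[-0.0427,0.01,0],[-0.0426,0.0101,0],[-0.0426,0.0103,0],[-0.0426,0.0105,0]], rot=[[0,0,0.21],[0,0,0.21],[0,0,0.21],[0,0,0.21],[0,0,0.21],[0,0,0.21],[0,0,0.21],[0,0,0.21],[0,0,0.21],[0,0,0.21],[0,0,0.21],[0,0,0.21]], jaw=0.35)

```text
t: 62.2
tool_pos: [524.0, -225.9, 114.1]
eef_rot: [[0.131, 0.991, -0.002], [0.991, -0.131, 0.001], [0.001, -0.002, -1.0]]
contact_force: [1.0, 0.1, -0.3]
gripper_width: 29.9
grip_force: 0.0
```

>>> move_arm(translation=[[-0.0425,0.0106,0],[-0.0425,0.0108,0],[0,0,0],[0,0,0]], rot=[[0,0,0.21],[0,0,0.21],[0,0,0],[0,0,0]])

```text
t: 62.6
tool_pos: [533.6, -312.4, 113.4]
eef_rot: [[0.142, 0.99, -0.002], [0.99, -0.142, 0.002], [0.002, -0.003, -1.0]]
contact_force: [0.5, 1.8, -0.4]
gripper_width: 29.9
grip_force: 0.0
```

```bash
python3 - <<'E'
from h import *
plan(533.7,-311.6,9,82,4)
look()
for c in ("top","side"):
    im=camera(c);cv2.imwrite(f"pics/{c}9.png",im[:,:,::-1])
a=cv2.resize(cv2.imread("pics/top9.png")[240:360,160:280],None,fx=3,fy=3);b=cv2.resize(cv2.imread("pics/side9.png")[180:340,200:380],None,fx=2.25,fy=2.25)
cv2.imwrite("pics/c10.png",np.hstack([a,b]))
E
```

```text
P [ 533.6 -312.4  113.4] th 81.86 F [ 0.5  1.8 -0.4] t 62.6 w 29.9
tr [[0.0002, 0.0, 0.0261], [0.0002, 0.0, 0.0261], [0.0002, 0.0, 0.0261], [0.0002, 0.0, 0.0261]] 
rot z each -0.04
top [(0.83, [222.2, 300.7, 243.5, 320.3]), (0.57, [189.8, 284.1, 207.7, 300.2]), (0.56, [199.8, 311.2, 222.7, 331.1]), (0.48, [214.1, 275.6, 233.1, 295.4]), (0.45, [299.2, 200.1, 376.0, 274.5])]
side [(0.68, [263.5, 199.2, 286.2, 221.2]), (0.63, [231.4, 197.4, 247.7, 216.5]), (0.6, [237.4, 208.7, 252.4, 221.3]), (0.52, [261.2, 193.1, 272.9, 211.3])]
```

View pics/c10.png

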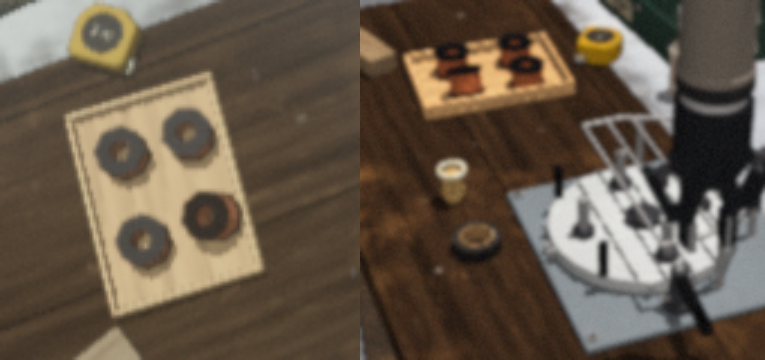

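```bash
python3 - <<'E'
import cv2,numpy as np
a=cv2.resize(cv2.imread("pics/top9.png")[285:335,205:255],None,fx=8,fy=8,interpolation=cv2.INTER_CUBIC);b=cv2.resize(cv2.imread("pics/side9.png")[190:240,215:265],None,fx=8,fy=8,interpolation=cv2.INTER_CUBIC)
cv2.imwrite("pics/c11.png",np.hstack([a,b]))
E
```

```text
(no output)
```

View pics/c11.png

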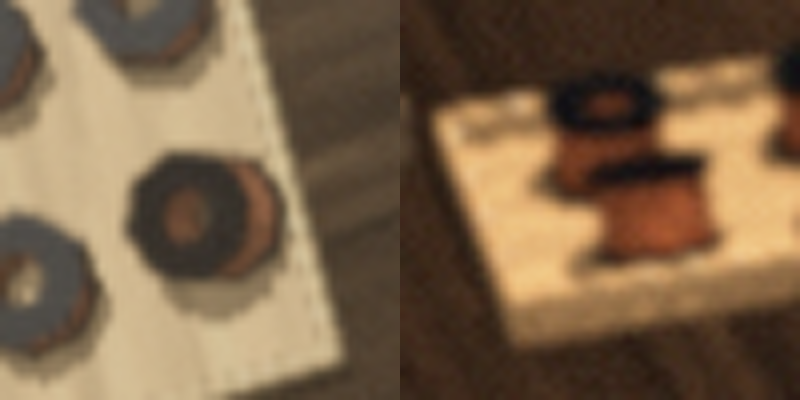

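>>> move_arm(translation=[[0,0,0.02],[0,0,0.03],[0,0,0.02],[0,0,0.015],[0,0,0.01],[0,0,0.008],[0,0,0],[0,0,0]], rot=[[0,0,0],[0,0,0],[0,0,0],[0,0,0],[0,0,0],[0,0,0],[0,0,0],[0,0,0]], jaw=0.28)

```text
t: 63.7
tool_pos: [535.4, -311.3, 13.1]
eef_rot: [[0.138, 0.99, 0.001], [0.99, -0.138, -0.001], [-0.0, 0.001, -1.0]]
contact_force: [-0.2, -0.1, 0.4]
gripper_width: 24.2
grip_force: 0.0
```

>>> move_arm(translation=[[0,-0.005,0.002],[0.0006,-0.0094,0],[0.0006,-0.0094,0],[0.0006,-0.0094,0],[0.0006,-0.0094,0],[0.0006,-0.0094,0],[0.0006,-0.0094,0],[0.0006,-0.0094,0],[0.0006,-0.0094,0],[0.0006,-0.0094,0],[0.0006,-0.0094,0],[0.0006,-0.0094,0]], rot=[[0,0,0],[0,0,7.5],[0,0,7.5],[0,0,7.5],[0,0,7.5],[0,0,7.5],[0,0,7.5],[0,0,7.5],[0,0,7.5],[0,0,7.5],[0,0,7.5],[0,0,7.5]])

```text
t: 64.9
tool_pos: [468.4, -239.5, 11.5]
eef_rot: [[1.0, -0.014, 0.003], [-0.014, -1.0, -0.002], [0.003, 0.002, -1.0]]
contact_force: [0.4, -1.2, -0.2]
gripper_width: 24.3
grip_force: 0.6
```

>>> move_arm(translation=[[0.0006,-0.0094,0],[0,0,0],[0,0,0]], rot=[[0,0,7.5],[0,0,0],[0,0,0]])

```text
t: 65.2
tool_pos: [468.5, -229.5, 10.9]
eef_rot: [[0.991, -0.135, 0.001], [-0.135, -0.991, -0.001], [0.001, 0.001, -1.0]]
contact_force: [-0.0, 0.6, -0.2]
gripper_width: 24.1
grip_force: 0.0
```

```bash
python3 - <<'E'
from h import *
o=get_obs();v=np.array(o['tool_pos'][:2])-[543.7,-240.3];print(np.hypot(*v),np.degrees(np.arctan2(v[1],v[0]))%360,o['contact_force'])
for c in ("side","top"):
    camera(c);print(c,[(round(d['p'],2),(np.array(d['extent'])*[640,480,640,480]).round(0).tolist()) for d in boxes_of(c,"brake_grip")][:3])
E
```

```text
75.98562175089934 171.80576450871575 [-0.03782621  0.60192833 -0.1671735 ]
side [(0.77, [308.0, 296.0, 348.0, 316.0])]
top []
```

>>> move_arm(translation=[[0,-0.004,0],[0,-0.002,0],[0,0,0],[0,0,0]], rot=[[0,0,0],[0,0,0],[0,0,0],[0,0,0]])

```text
t: 65.8
tool_pos: [469.1, -223.3, 10.3]
eef_rot: [[0.99, -0.138, -0.0], [-0.138, -0.99, 0.0], [-0.0, -0.0, -1.0]]
contact_force: [-0.5, 0.1, 0.1]
gripper_width: 23.7
grip_force: 0.2
```

>>> move_arm(translation=[[0,-0.003,0],[0,0,0],[0,0,0]], rot=[[0,0,0],[0,0,0],[0,0,0]])

```text
t: 66.1
tool_pos: [469.2, -223.3, 10.3]
eef_rot: [[0.99, -0.14, -0.0], [-0.14, -0.99, -0.003], [0.0, 0.003, -1.0]]
contact_force: [-0.3, -5.0, -1.8]
gripper_width: 23.9
grip_force: 2.6
```

>>> move_arm(translation=[[0,0.006,0],[0,0,0],[0,0,-0.03],[0,0,-0.04],[0,0,-0.04],[0,0,-0.04],[0,0,0],[0,0,0]], rot=[[0,0,0],[0,0,0],[0,0,0],[0,0,0],[0,0,0],[0,0,0],[0,0,0],[0,0,0]])

```text
t: 66.9
tool_pos: [469.7, -225.7, 161.5]
eef_rot: [[0.991, -0.137, 0.002], [-0.137, -0.991, -0.001], [0.003, 0.0, -1.0]]
contact_force: [0.4, -0.6, -0.7]
gripper_width: 23.8
grip_force: 0.0
```

>>> move_arm(translation=[[-0.03,0.03,-0.01],[-0.03,0.03,-0.01],[-0.03,0.03,-0.01],[-0.03,0.03,0],[0,0,0],[0,0,0]], rot=[[0,0,0],[0,0,0],[0,0,0],[0,0,0],[0,0,0],[0,0,0]])

```text
t: 67.5
tool_pos: [331.7, -328.3, 188.7]
eef_rot: [[0.99, -0.141, -0.002], [-0.141, -0.99, 0.003], [-0.002, -0.003, -1.0]]
contact_force: [0.5, 0.6, -0.4]
gripper_width: 23.7
grip_force: 0.0
```

```bash
python3 - <<'E'
from h import *
look();p=[562.8,-104.6,-.0524];o=[]
for c in ("side","top"):
    im=camera(c);print(c,[(round(d['p'],2),(np.array(d['extent'])*[640,480,640,480]).round(0).tolist()) for d in boxes_of(c,"brake_grip")][:3])
    x0,y0=(260,220) if c=="side" else (280,175)
    o.append(cv2.resize(im[y0:y0+120,x0:x0+130,::-1],None,fx=3,fy=3,interpolation=cv2.INTER_CUBIC))
cv2.imwrite("pics/fin.png",np.hstack(o))
E
```

```text
top [(0.84, [198.3, 309.5, 218.2, 331.6]), (0.62, [221.6, 302.8, 240.5, 322.2]), (0.61, [190.7, 280.4, 208.6, 299.9]), (0.61, [210.5, 278.5, 229.1, 293.8])]
side [(0.63, [236.2, 210.1, 242.9, 224.7]), (0.51, [231.9, 198.9, 244.5, 217.0])]
side [(0.79, [307.0, 296.0, 344.0, 317.0])]
top [(0.53, [375.0, 224.0, 386.0, 253.0])]
```

View pics/fin.png

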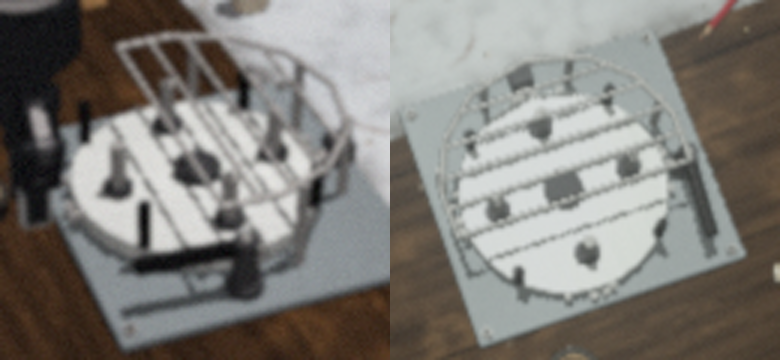

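The final picture shows the spindles empty, the dial in a detent, and the handle along the rim (side crop, 135–240, 255) exactly as at the start. All four coils are in the tray.

```bash
python3 -c "
from bench import *
print(hand_in())"
```

```text
the job is handed in; nothing more can be done
None
```

The job is handed in, with no verdict returned: all four coils are in the tray (the fourth leans tilted, apparently against its neighbour), the dial rests in a detent, the brake handle is closed, and the arm is clear of everything.

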